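Snap the two shaker tins back into their clip rack

TASK

Two oblong shaker tins stand between the jars in the wire basket: put each back into the empty clip holder of its own width on the wire-grid rack, standing upright on the ledge and pushed in until the sprung jaws snap shut over its front edges and it is fully home against the back plate. Don't knock the tins over, and leave the jars, the oil canister and the tin that is already clipped where they are.

Things in the scene. Friction and masses are not known exactly. Their poses are not given: they have to be found in the camera images.
- tin_wide: The wider loose shaker tin: stainless, oblong, 36 mm deep (its x), 64 mm wide (its y), 130 mm tall, upright edges rounded 10 mm, plain body to 118 mm, flat perforated lid above; 0.18 to 0.35 kg. Origin: centre of underside, z up; front and back alike. Stands in the basket with neighbours 2 to 13 mm from its narrow sides, so there it can be taken only across its depth.
- tin_narrow: The narrower loose shaker tin: stainless, oblong, 36 mm deep (its x), 52 mm wide (its y), 130 mm tall, upright edges rounded 10 mm, plain body to 118 mm, flat perforated lid above; 0.18 to 0.35 kg. Origin: centre of underside, z up; front and back alike. Stands in the basket with neighbours 2 to 13 mm from its narrow sides, so there it can be taken only across its depth.
- seat_wide (a point): Where the wide tin's origin must come: on its holder's ledge, 30 mm above the worktop. x points into the holder (the way to push; the tin's x lies along it, either way round), y along the rack, z up. The back plate touches the tin when home. The ledge is 36 mm deep (front edge rolled, 8 mm round) with nothing in front, so the tin is held a few mm above ledge height as it is pushed in.
- seat_narrow (a point): Where the narrow tin's origin must come: on its holder's ledge, 30 mm above the worktop. x points into the holder (the way to push; the tin's x lies along it, either way round), y along the rack, z up. The back plate touches the tin when home. The ledge is 36 mm deep (front edge rolled, 8 mm round) with nothing in front, so the tin is held a few mm above ledge height as it is pushed in.
- holder_wide: Clip holder for the wide tin, fixed on the rack. Origin: on the worktop under the front face of its back plate (110 mm tall); x into the holder. Two sprung jaws, 57 to 75 mm above the ledge, lie along the tin's narrow sides (reaching 7 mm outside them: fingers stay above). Their flared lips, rolled 8 mm thick, close over the tin's front edges; shut, they are 57 mm apart, 35 mm in front of the plate (flares reach out 50). 
- holder_narrow: Clip holder for the narrow tin, fixed on the rack. Origin: on the worktop under the front face of its back plate (110 mm tall); x into the holder. Two sprung jaws, 57 to 75 mm above the ledge, lie along the tin's narrow sides (reaching 7 mm outside them: fingers stay above). Their flared lips, rolled 8 mm thick, close over the tin's front edges; shut, they are 45 mm apart, 35 mm in front of the plate (flares reach out 50). 
- rack: Upright wire-grid panel on two flat feet, fixed to the worktop, 320 mm long along its y, 150 mm tall, with three clip holders 95 mm apart; which is where varies. Origin: on the worktop, middle of the holders' back plates; front faces -x. A tin meets the lips 35 mm short of home; the push rises to about 10 N as they spread, then drops as they snap over its front edges in the last 8 mm.
- basket: Wire basket fixed to the worktop, 130 mm (its x) by 290 mm (its y), walls 60 mm tall; its floor is 4 mm above the worktop. Two tins and two jars stand in one row along its y, 65 mm apart, in any order. Origin: centre of the underside.
- jar_a: Round glass jar with steel lid in the basket, 56 mm across, 128 mm tall; to be left alone. Origin: centre of the underside.
- jar_b: Second jar, like the first; to be left alone. Origin: centre of the underside.
- tin_third: Tin like the wide one, already clipped in the third holder of the rack, standing on its ledge; to be left alone. Origin: centre of the underside.
- canister: Round steel oil canister with flat lid on the worktop between basket and rack, 75 mm across, 130 mm tall; to be left alone. Origin: centre of the underside.
There are look-alikes about, which are no part of the job. What is shaped like the tin_narrow but green or red is not meant.

How it is judged:
At the end, for the whole second after the job is handed in: Each of the two tins stands in the holder of its own width: its origin within 3 mm of the seat point in depth, 5 mm sideways and 6 mm in height, upright and square to the holder within about 4 degrees, at rest and released (x of tin_wide in the frame of seat_wide between -0.003 and 0.003 m and y of tin_wide in the frame of seat_wide between -0.005 and 0.005 m and z of tin_wide in the frame of seat_wide between -0.006 and 0.006 m and angle between each of tin_wide, tin_narrow's own z axis and vertical below 0.06 rad and angle between the x axis of tin_wide and the x axis of seat_wide, either way round below 0.07 rad and linear speed of each of tin_wide, tin_narrow below 0.02 m/s and x of tin_narrow in the frame of seat_narrow between -0.003 and 0.003 m and y of tin_narrow in the frame of seat_narrow between -0.005 and 0.005 m and z of tin_narrow in the frame of seat_narrow between -0.006 and 0.006 m and angle between the x axis of tin_narrow and the x axis of seat_narrow, either way round below 0.07 rad); the robot touches nothing.
It fails at once if a jar, the canister or the tin already clipped is shifted more than 30 mm or tipped (distance of any of jar_a, jar_b, tin_third, canister from where it was at the start of the episode above 0.03 m or angle between any of jar_a, jar_b, tin_third, canister's own z axis and vertical above 0.35 rad).
It fails at once if one of the two tins is knocked over (angle between any of tin_wide, tin_narrow's own z axis and vertical above 0.9 rad).
It also fails if it takes over 72 s, if anything falls off the work surface, if the arm or the gripper's body presses on something with over 40 N, if the wrist force passes 120 N, or if a joint passes its speed limit or range.

ROBOT

A 6-joint arm with a two-finger parallel gripper is mounted at the origin on the work surface. World frame = base frame: x ahead of the robot, y to its left, z up, the work surface at z = 0. Lengths are in m, angles in rad, forces in N, time in s.
With the tool pointing down it reaches from about 0.3 to 0.775 m from the base axis. Payload 14.6 kg.
Tool frame: the origin (TCP) lies between the finger pads; the fingertips stand 11 mm ahead of it and the grasp point (between the pads) lies 8 mm behind it (r.tcp_to_tips is the distance from the TCP to the fingertips, in m); x points along the fingers, y is the direction in which the jaws open and shut, and the axes are right-handed (so a half turn about x gives the same grasp; the last joint's range is limited). The gripper opens to 85 mm and grips with 20 to 120 N. Pads are 22 mm wide; open, the fingers measure 114 mm over their backs; the gripper's body (76 mm by 85 mm) begins 54 mm behind the grasp point. The pads swing forward as they close: fully open they stand 13 mm farther back than shut.
Start: joints at [-1.331, 0.3, 1.521, -0, 1.321, -0.067], TCP at [0.166, -0.524, 0.209] pointing down, gripper open.
Joint ranges: [-3.03, 3.03], [-0.79, 2.21], [0.23, 2.52], [-1.04, 4.18], [0, 3.07], [-2.55, 2.55]. Speed limits (rad/s): [2.22, 2.22, 2.57, 3.14, 3.14, 3.14].

INTERFACE

Orientations are given as a unit quaternion [x, y, z, w].
In Python, from station import r gives the robot as it stands.
- The arm moves only by the tool send_rows, never from a script. Its argument "rows" is a list of rows, each a list of 7 numbers: the shift along the tool's x, y, z in cm, then the turn, a rotation vector about the tool's x, y, z in degrees, then the opening, from 0 (shut) to 1 (fully open). In form: [[x, y, z, wx, wy, wz, hand], ...]. A call has 1 to 20 rows; each row is the pose to reach, as a shift and turn from the pose measured when the call began, along the tool's axes at that moment; what a row does not reach only later rows make up. A row lasts 1/12 s, in which the tool goes at most 41.7 mm and 7.16 degrees, less where a joint would pass 70% of its speed; a pose out of reach is approached as far as the arm can. A call with a gripper value outside its range is refused whole. The fingers move at their own pace and stop on an object; the grip force is fixed at half the most. Time passes only in rows, so rows that repeat a pose let the fingers close. It gives the time, the measured TCP pose, the force and the opening at its end, in the units of the state.
- r.observe(): the state, without advancing time (a new reading comes with each control period).
- r.grab_frame(name): name is "scene" or "top"; returns the picture (420x560x3 uint8, red, green, blue); there is no depth.
- r.get_calibration(name): a dict with "intrinsics" (3x3 intrinsics, pixels), "pose" (4x4, takes a point from camera to world coordinates). Camera axes: x right, y down, z forward; pixel columns grow to the right and rows downward; lengths in m; the calibration is good to about 2 mm. A picture is of the moment at which its call begins. get_calibration takes no time and is no camera call.
- r.finish_job(): hands the job in, once; it reports no verdict.
The state is a dict: "time_s": time; "joints": joint angles; "joint_velocities": joint speeds; "tau": joint torques, N m; "eef_pos": TCP position; "tool_rot": TCP orientation; "contact_force": force on the tool from outside, world axes, zero at the start; "moment": the same for the moment, N m; "grip_width": finger opening in m.
Only numpy, scipy, OpenCV 4.12 (cv2) and the standard library are available. Lean on these libraries where they do the work, as an engineer would, in place of code of your own. Each camera call takes 0.05 s, during which the arm holds its last target.

## Working session

There is one attempt and no reset: what is moved stays moved. The work goes in short steps, Python scripts to look and compute and a tool call to move; the robot and the scene stay as the last step left them, time stands still between calls to the robot, and variables do not carry over. Pictures are saved under pics/ and viewed, and the job is handed in when it is done.

Besides the shell and the picture viewer there is one more tool, called after "Emit:" by a JSON object that holds its "fn" and its "kwargs". send_rows: Moves the arm, as the interface text tells. Its arguments: {"type":"object","properties":{"rows":{"type":"array"}},"required":["rows"]}

```bash
ls; mkdir -p pics; python3 - <<'E'
from station import r
import cv2,numpy as np
print(r.observe())
for n in("scene","top"):
    f=r.grab_frame(n); cv2.imwrite(f"pics/{n}0.png",cv2.cvtColor(f,cv2.COLOR_RGB2BGR))
    c=r.get_calibration(n); print(n,np.round(c["intrinsics"],1).tolist(),np.round(c["pose"],4).tolist())
E
```

```text
pics
{'time_s': 0.0, 'joints': array([-1.33056212e+00,  3.00483955e-01,  1.52162956e+00,  4.87633132e-06,
        1.32069083e+00, -6.65854867e-02]), 'joint_velocities': array([-0.0014216 , -0.0003309 , -0.00189831, -0.00017867,  0.00044599,
        0.00048648]), 'tau': array([-1.50791857e-03, -5.43503237e+01, -3.61795557e+01, -1.76688186e-04,
        4.04518418e-03, -6.35549691e-05]), 'eef_pos': array([ 0.16605548, -0.52404246,  0.20799377]), 'tool_rot': array([-0.69876681, -0.10847863,  0.69883778, -0.10762478]), 'contact_force': array([-0.33161732,  0.54234243, -0.45217079]), 'moment': array([ 0.03399742, -0.01284584, -0.00222686]), 'grip_width': 0.08564895913834349}
scene [[393.5, 0.0, 280.5], [0.0, 393.5, 208.3], [0.0, 0.0, 1.0]] [[-0.6456, 0.6202, -0.4456, 0.9255], [0.7637, 0.519, -0.384, 0.2947], [-0.0069, -0.5882, -0.8087, 0.8729], [0.0, 0.0, 0.0, 1.0]]
top [[522.3, 0.0, 285.7], [0.0, 522.3, 215.6], [0.0, 0.0, 1.0]] [[-0.0235, -0.9978, 0.0615, 0.3773], [-0.9997, 0.0236, 0.0013, -0.0746], [-0.0027, -0.0615, -0.9981, 1.3777], [0.0, 0.0, 0.0, 1.0]]
```

View pics/scene0.png

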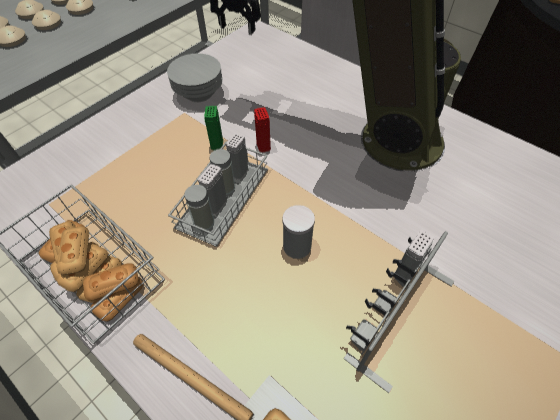

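View pics/top0.png

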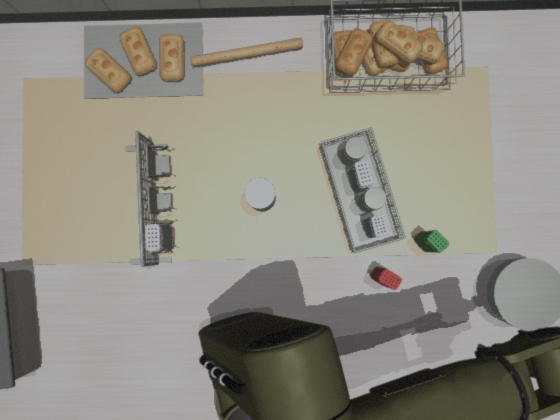

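```bash
python3 - <<'E'
import cv2,numpy as np
t=cv2.imread("pics/top0.png")
a=cv2.resize(t[120:260,310:450],(800,800),interpolation=cv2.INTER_CUBIC)[:, :]
a=cv2.resize(a,(600,600)); b=cv2.resize(t[125:270,120:190],(290,600),interpolation=cv2.INTER_CUBIC)
cv2.imwrite("pics/basket.png",a); cv2.imwrite("pics/rack.png",b)
s=cv2.imread("pics/scene0.png")
cv2.imwrite("pics/s_b.png",cv2.resize(s[95:250,160:330],(658,600),interpolation=cv2.INTER_CUBIC))
cv2.imwrite("pics/s_r.png",cv2.resize(s[220:395,330:470],(480,600),interpolation=cv2.INTER_CUBIC))
E
```

```text
(no output)
```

View pics/basket.png

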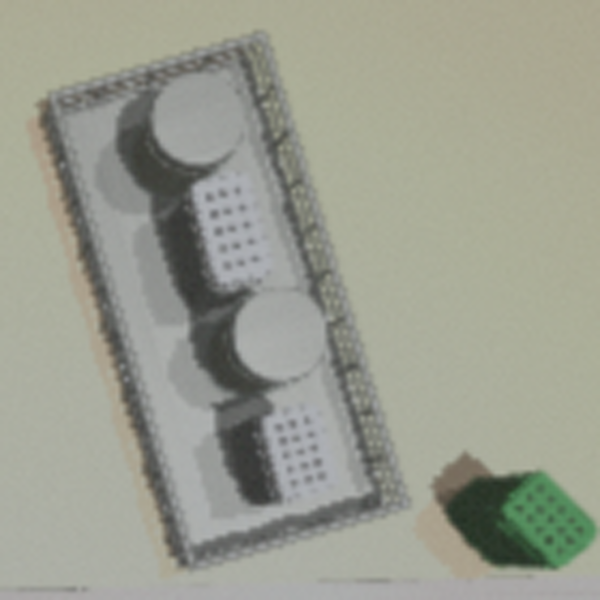

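View pics/rack.png

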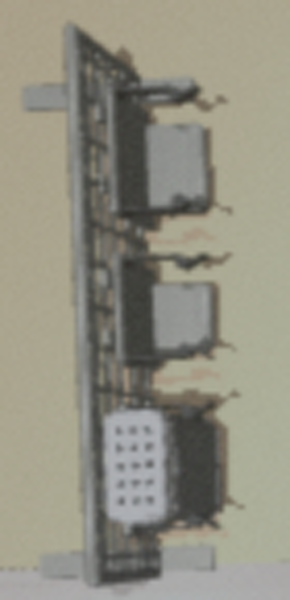

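View pics/s_b.png

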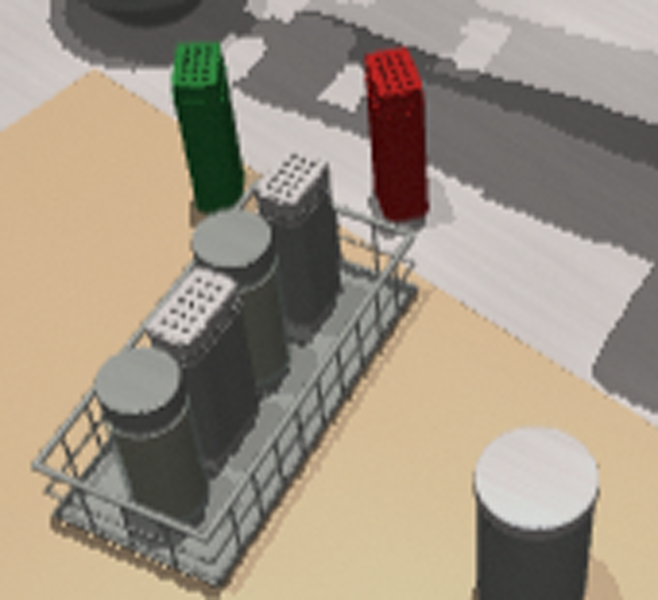

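View pics/s_r.png

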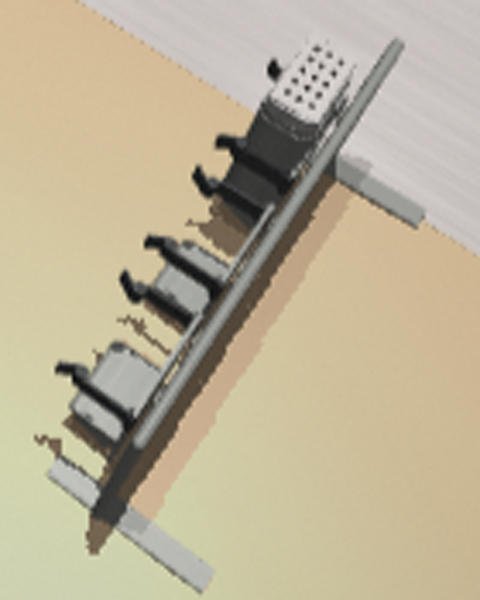

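```bash
cat > h.py <<'E'
import cv2,numpy as np
from station import r
C={n:r.get_calibration(n) for n in("scene","top")}
def ray(n,uv,z):
    K=C[n]["intrinsics"];P=np.array(C[n]["pose"])
    uv=np.atleast_2d(uv).astype(float)
    d=np.c_[(uv-[K[0][2],K[1][2]])/[K[0][0],K[1][1]],np.ones(len(uv))]@P[:3,:3].T
    o=P[:3,3]; return (o+d*((z-o[2])/d[:,2])[:,None])[:,:2]
def proj(n,X):
    K=np.array(C[n]["intrinsics"]);P=np.linalg.inv(np.array(C[n]["pose"]))
    c=np.atleast_2d(X)@P[:3,:3].T+P[:3,3]; q=c@K.T; return q[:,:2]/q[:,2:]
E
python3 - <<'E'
from h import *
t=cv2.imread("pics/top0.png").astype(int)
print(t[160:190,366].tolist()[:3], t[172:176,360:370].tolist())
for name,(r0,r1,c0,c1),z in(("wide",(155,192,350,380),.134),("narrow",(208,242,365,395),.134),("third",(220,258,138,165),.16)):
    sub=t[r0:r1,c0:c1]; m=((sub.min(2)>165)).astype(np.uint8)
    m=cv2.morphologyEx(m,cv2.MORPH_CLOSE,np.ones((3,3)))
    n,l,s,_=cv2.connectedComponentsWithStats(m); k=1+s[1:,4].argmax()
    ys,xs=np.where(l==k)
    # pixel corner points
    p=np.c_[xs+c0,ys+r0]; w=ray("top",p,z); rc=cv2.minAreaRect((w*1000).astype(np.float32)); mean=w.mean(0)
    print(name,len(p),sub.min(2).max(),rc,mean*1000)
    for row in (l==k).astype(int): print(''.join('.#'[i] for i in row))
E
```

```text
[[166, 165, 162], [177, 173, 171], [178, 174, 171]] [[[174, 170, 168], [174, 170, 167], [176, 172, 170], [161, 157, 155], [159, 155, 153], [172, 167, 165], [162, 158, 156], [128, 124, 123], [155, 151, 148], [173, 170, 166]], [[138, 135, 134], [132, 129, 128], [165, 161, 159], [139, 135, 133], [127, 126, 125], [169, 165, 161], [173, 169, 166], [160, 157, 154], [170, 167, 163], [178, 175, 172]], [[133, 131, 127], [133, 130, 128], [169, 165, 162], [171, 168, 165], [170, 166, 163], [176, 171, 168], [178, 174, 171], [175, 172, 167], [176, 172, 169], [178, 173, 171]], [[173, 169, 167], [173, 169, 166], [178, 173, 170], [179, 174, 172], [178, 174, 171], [178, 173, 171], [178, 174, 171], [175, 171, 168], [161, 157, 155], [172, 167, 165]]]
wide 315 174 ((552.6185302734375, -264.006591796875), (60.1597900390625, 32.19649124145508), 15.528972625732422) [ 552.35535174 -264.38349597]
..............................
..............................
..............................
..............................
..............................
.............#####............
.............#####............
[... 2639 characters left out ...]

........#############......
........#############......
........#############......
........#############......
........#############......
........#############......
........#############......
........#############......
.........############......
.........############......
.........############......
.........############......
.........############......
.........############......
.........############......
.........############......
.........########..........
............###............
...........................
...........................
...........................
...........................
...........................
...........................
...........................
```

```bash
cat > ov.py <<'E'
from h import *
def rrect(w,d=.036,rad=.010):
    pts=[]
    for sx,sy,a in((1,1,0),(-1,1,90),(-1,-1,180),(1,-1,270)):
        for t in np.radians(np.linspace(a,a+90,6)): pts.append([sx*(d/2-rad)+rad*np.cos(t),sy*(w/2-rad)+rad*np.sin(t)])
    return np.array(pts)
def place(p,x,y,yaw,z):
    c,s=np.cos(yaw),np.sin(yaw); q=p@np.array([[c,s],[-s,c]])+[x,y]; return np.c_[q,np.full(len(q),z)]
def draw(img,n,X,off,sc,col):
    u=(proj(n,X)-off+.5)*sc; cv2.polylines(img,[np.round(u*8).astype(np.int32)],True,col,1,cv2.LINE_AA,3)
def crop(im,r0,r1,c0,c1,sc): return cv2.resize(im[r0:r1,c0:c1],None,fx=sc,fy=sc,interpolation=cv2.INTER_CUBIC)
E
python3 - <<'E'
from ov import *
a=ray("top",[[137.4,131],[142.2,265.8]],.15); d=a[0]-a[1]; print(a,np.linalg.norm(d),np.degrees(np.arctan2(d[1],d[0])))
t=cv2.imread("pics/top0.png"); s=cv2.imread("pics/scene0.png")
W=(.5525,-.264,np.radians(15.5+90)); N=(.4272,-.2990,np.radians(105.5)); T=(.4093,.2396,np.radians(90))
ims=[]
A=crop(t,145,250,335,405,6); B=crop(s,125,220,185,250,6)
for n,im,off in(("top",A,(335,145)),("scene",B,(185,125))):
    draw(im,n,place(rrect(.064),*W,.134),off,6,(0,0,255)); draw(im,n,place(rrect(.052),*N,.134),off,6,(255,0,0))
A2=crop(t,210,265,130,190,6);B2=crop(s,225,290,390,450,6)
for n,im,off in(("top",A2,(130,210)),("scene",B2,(390,225))):
    draw(im,n,place(rrect(.064),*T,.16),off,6,(0,0,255))
h=max(A.shape[0],B.shape[0]); f=lambda i,h:cv2.copyMakeBorder(i,0,h-i.shape[0],0,6,cv2.BORDER_CONSTANT)
o=np.hstack([f(A,h),f(B,h)]);cv2.imwrite("pics/ov1.png",cv2.resize(o,None,fx=.93,fy=.93)) if o.shape[0]>600 else cv2.imwrite("pics/ov1.png",o)
h=max(A2.shape[0],B2.shape[0]);cv2.imwrite("pics/ov2.png",np.hstack([f(A2,h),f(B2,h)]))
E
```

```text
[[0.66302436 0.27507158]
 [0.34307545 0.26574232]] 0.320084897380641 1.6701911852391678
```

View pics/ov1.png

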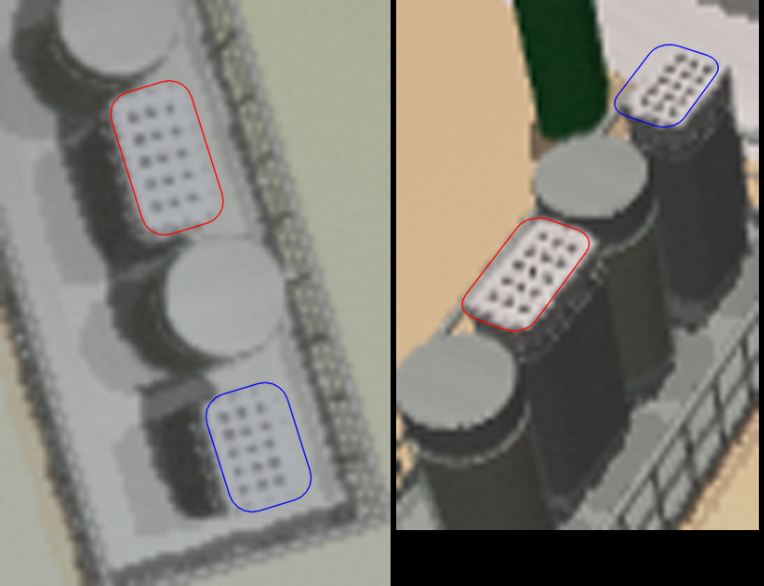

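View pics/ov2.png

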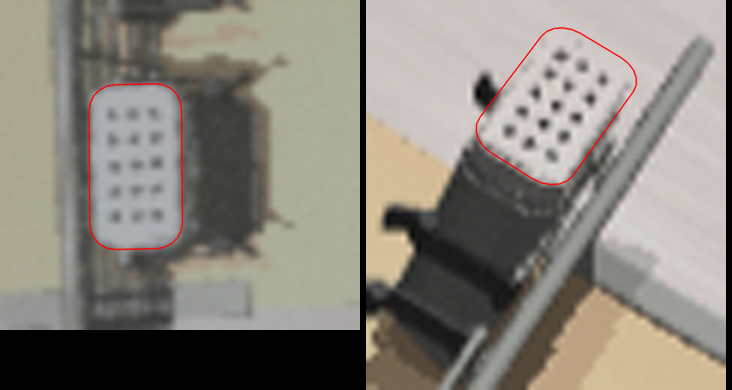

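```bash
python3 - <<'E'
from ov import *
t=cv2.imread("pics/top0.png"); s=cv2.imread("pics/scene0.png")
yw=np.radians(91.67);u=np.array([np.cos(np.radians(1.67)),np.sin(np.radians(1.67))])*.095
T=np.array([.4093,.2396]);N=(.4252,-.2964,np.radians(100.5))
A=crop(t,205,250,360,400,6)
draw(A,"top",place(rrect(.052),*N,.134),(360,205),6,(255,0,0))
A2=crop(t,140,265,125,190,4.6);B2=crop(s,225,385,340,450,3.6)
for n,im,off,sc in(("top",A2,(125,140),4.6),("scene",B2,(340,225),3.6)):
    draw(im,n,place(rrect(.064),*T,yw,.16),off,sc,(0,0,255))
    draw(im,n,place(rrect(.052),*(T+u),yw,.03),off,sc,(255,0,0))
    draw(im,n,place(rrect(.064),*(T+2*u),yw,.03),off,sc,(255,0,0))
h=600; f=lambda i,h:cv2.copyMakeBorder(i,0,h-i.shape[0],0,6,cv2.BORDER_CONSTANT)
cv2.imwrite("pics/ov3.png",np.hstack([f(i,h) for i in(A2,B2)]));cv2.imwrite("pics/ov4.png",A)
E
```

```text
(no output)
```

View pics/ov3.png

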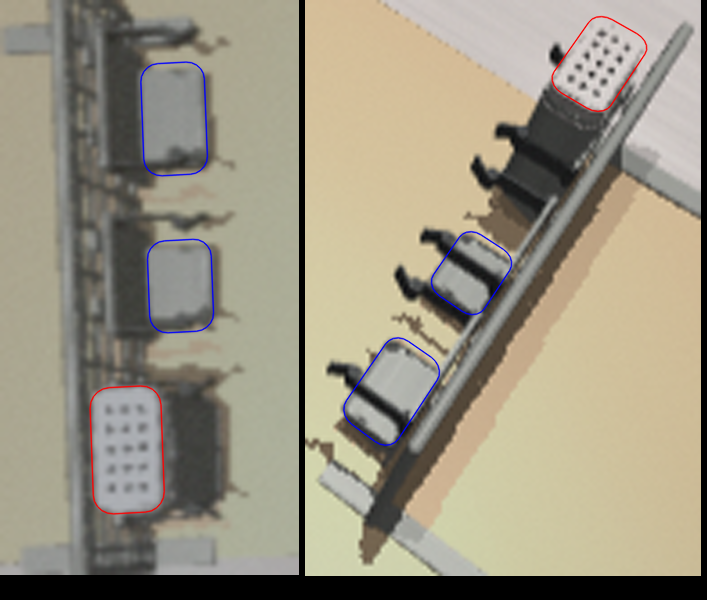

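View pics/ov4.png

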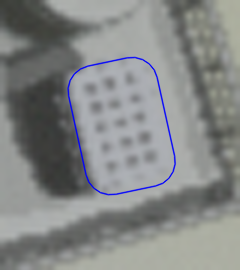

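```bash
cat > mv.py <<'E'
from h import *
from scipy.spatial.transform import Rotation as R
import sys
def goal(x,y,z,yaw):  # tool x down, tool y at yaw deg (mod 180)
    o=r.observe(); R0=R.from_quat(o["tool_rot"]); p=np.array(o["eef_pos"]); best=None
    for k in(0,180):
        a=np.radians(yaw+k); Y=np.array([np.cos(a),np.sin(a),0]);X=np.array([0,0,-1.]);Rt=np.c_[X,Y,np.cross(X,Y)]
        rv=np.degrees((R0.inv()*R.from_matrix(Rt)).as_rotvec())
        print(np.round(R0.inv().apply(np.array([x,y,z])-p)*100,2),np.round(rv,1))
def st():
    o=r.observe(); M=R.from_quat(o["tool_rot"]).as_matrix()
    print("t",round(o["time_s"],2),"p",np.round(o["eef_pos"],4),"yawY",round(float(np.degrees(np.arctan2(M[1,1],M[0,1]))),2),"down",np.round(M[:,0],3),"F",np.round(o["contact_force"],1),"w",round(o["grip_width"],4),"j",np.round(o["joints"],2))
E
python3 - <<'E'
from mv import *
st(); goal(.5525,-.264,.26,105.5)
print(ray("top",[[260,194]],.13))
E
```

```text
t 0.1 p [ 0.166  -0.5241  0.208 ] yawY -72.42 down [-0.     0.001 -1.   ] F [-1.2 -0.6 -0.5] w 0.0851 j [-1.33  0.3   1.52 -0.    1.32 -0.07]
[ -5.18 -13.13 -44.7 ] [-1.779e+02 -1.000e-01 -0.000e+00]
[ -5.18 -13.13 -44.7 ] [ 2.1 -0.   0.1]
[[ 0.50755008 -0.01269384]]
```

Emit:
{"fn": "send_rows", "kwargs": {"rows": [[-5.2,-13.1,-44.7,2.1,0,0,1],[-5.2,-13.1,-44.7,2.1,0,0,1],[-5.2,-13.1,-44.7,2.1,0,0,1],[-5.2,-13.1,-44.7,2.1,0,0,1],[-5.2,-13.1,-44.7,2.1,0,0,1],[-5.2,-13.1,-44.7,2.1,0,0,1],[-5.2,-13.1,-44.7,2.1,0,0,1],[-5.2,-13.1,-44.7,2.1,0,0,1],[-5.2,-13.1,-44.7,2.1,0,0,1],[-5.2,-13.1,-44.7,2.1,0,0,1],[-5.2,-13.1,-44.7,2.1,0,0,1],[-5.2,-13.1,-44.7,2.1,0,0,1],[-5.2,-13.1,-44.7,2.1,0,0,1],[-5.2,-13.1,-44.7,2.1,0,0,1],[-5.2,-13.1,-44.7,2.1,0,0,1],[-5.2,-13.1,-44.7,2.1,0,0,1]]}}

```text
time_s: 1.43
eef_pos: [0.5517, -0.2652, 0.2602]
tool_rot: [-0.701, -0.095, 0.701, -0.094]
contact_force: [0.4, -0.1, -0.2]
grip_width: 0.0855
```

```bash
python3 - <<'E'
from mv import *
st(); goal(.5525,-.264,.103,105.5)
f=r.grab_frame("scene");cv2.imwrite("pics/s1.png",cv2.cvtColor(f,cv2.COLOR_RGB2BGR)[60:300,120:400][:, :])
E
```

```text
t 1.43 p [ 0.5517 -0.2652  0.2602] yawY -74.61 down [-0.001  0.001 -1.   ] F [ 0.4 -0.1 -0.2] w 0.0855 j [-0.51  0.41  1.25  0.    1.48  0.79]
[15.72 -0.08 -0.12] [ 1.799e+02  1.000e-01 -0.000e+00]
[15.72 -0.08 -0.12] [-0.1  0.   0.1]
```

View pics/s1.png

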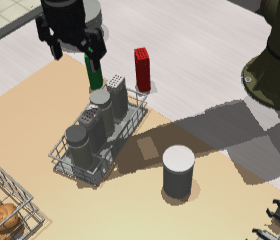

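```bash
python3 - <<'E'
from mv import *
st()
for n in("scene","top"): print(proj(n,[[.5517,-.2652,.2602]]))
f=r.grab_frame("top");f2=r.grab_frame("scene")
a=cv2.resize(f[120:270,280:430],(560,560));b=cv2.resize(f2[40:190,120:180+30],(336,560))
cv2.imwrite("pics/t1.png",cv2.cvtColor(np.hstack([a,b])[:, :800],cv2.COLOR_RGB2BGR))
E
```

```text
t 1.48 p [ 0.5518 -0.2652  0.2603] yawY -74.61 down [-0.     0.001 -1.   ] F [ 0.  -0.9 -0.5] w 0.0853 j [-0.51  0.41  1.25  0.    1.48  0.79]
[[198.78197237 135.57229679]]
[[373.54603354 164.64129242]]
```

View pics/t1.png

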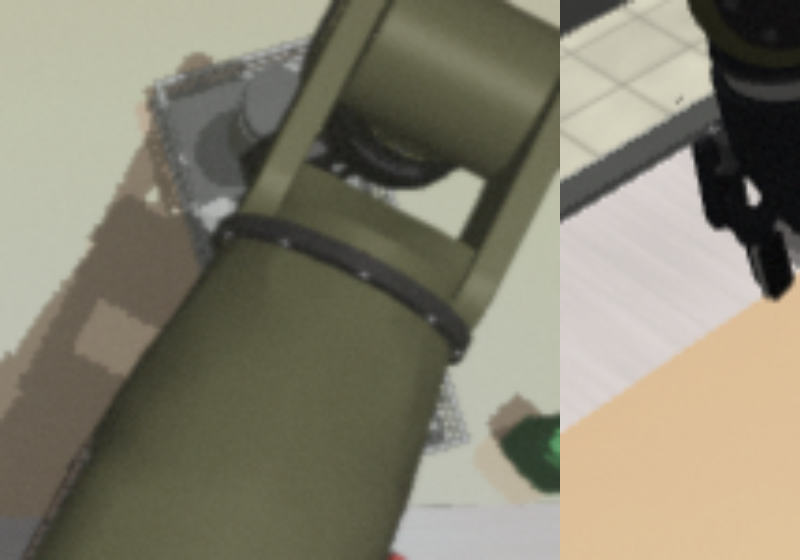

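```bash
python3 - <<'E'
from mv import *
f2=cv2.cvtColor(r.grab_frame("scene"),cv2.COLOR_RGB2BGR)
a=crop=cv2.resize(f2[60:200,140:260],None,fx=4.2,fy=4.2,interpolation=cv2.INTER_CUBIC)
M=R.from_quat(r.observe()["tool_rot"]).as_matrix();p=r.observe()["eef_pos"]
for q,c in((p,(0,0,255)),(p+M[:,1]*.0425,(0,255,0)),(p-M[:,1]*.0425,(0,255,0)),([.5525,-.264,.134],(255,0,0))):
    u=(proj("scene",[q])[0]-[140,60]+.5)*4.2; cv2.circle(a,tuple(int(v) for v in u),4,c,-1)
cv2.imwrite("pics/s2.png",a)
E
```

```text
(no output)
```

View pics/s2.png

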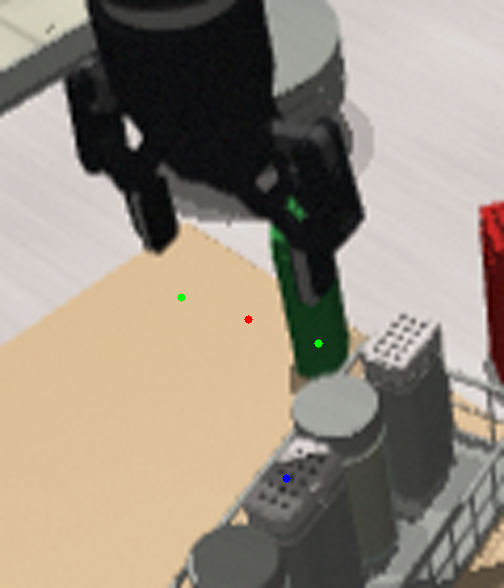

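```bash
python3 - <<'E'
from mv import *
s=cv2.imread("pics/scene0.png")
p=np.array([.166,-.5241,.208]);a=np.radians(-72.4);Y=np.array([np.cos(a),np.sin(a),0])
im=cv2.resize(s[0:90,190:300],None,fx=5,fy=5,interpolation=cv2.INTER_CUBIC)
for q,c in((p,(0,0,255)),(p+Y*.0425,(0,255,0)),(p-Y*.0425,(0,255,0)),(p+[0,0,.04],(255,0,255))):
    u=(proj("scene",[q])[0]-[190,0]+.5)*5; cv2.circle(im,tuple(int(v) for v in u),4,c,-1)
f=cv2.cvtColor(r.grab_frame("scene"),cv2.COLOR_RGB2BGR)
cv2.imwrite("pics/s3.png",im); cv2.imwrite("pics/s4.png",f); st()
E
```

```text
t 1.68 p [ 0.5523 -0.2647  0.2604] yawY -74.57 down [-0.     0.001 -1.   ] F [-0.2 -0.1  0.3] w 0.0852 j [-0.51  0.41  1.25  0.    1.48  0.79]
```

View pics/s3.png

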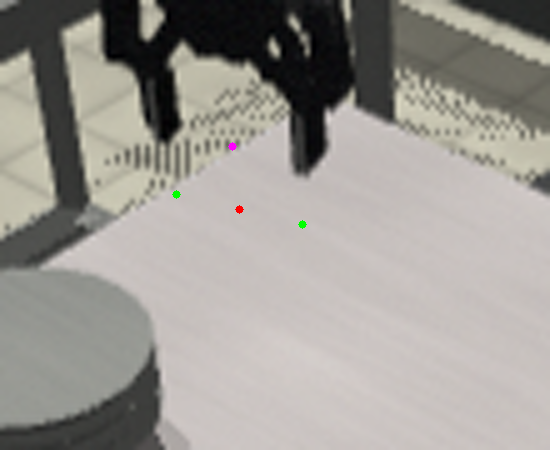

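View pics/s4.png

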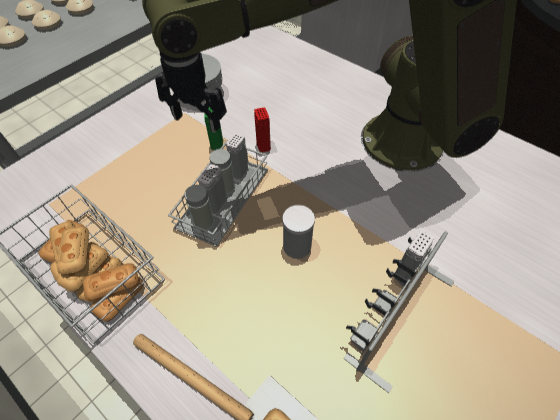

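```bash
python3 - <<'E'
from mv import *
print(r.tcp_to_tips,[a for a in dir(r) if a[0]!='_'])
f=cv2.imread("pics/s4.png")
im=cv2.resize(f[60:200,340:500],None,fx=4,fy=4)
for R0 in(.08,.1): 
    th=np.linspace(0,6.28,40);X=np.c_[R0*np.cos(th),R0*np.sin(th),0*th]
    u=(proj("scene",X)-[340,60]+.5)*4;cv2.polylines(im,[u.astype(np.int32)],True,(0,0,255),1)
cv2.imwrite("pics/s5.png",im)
E
```

```text
0.011 ['Unreachable', 'finish_job', 'get_calibration', 'grab_frame', 'observe', 'tcp_to_tips']
```

View pics/s5.png

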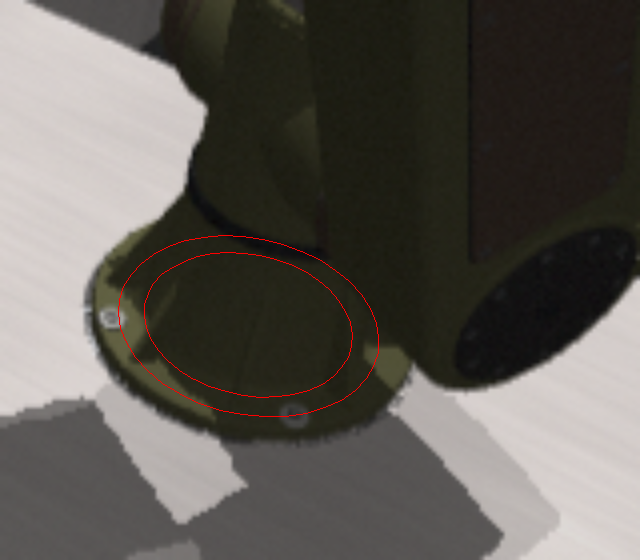

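```bash
python3 - <<'E'
from mv import *
for z in(.26,.28,.3,.32): print(z,proj("scene",[[.552,-.265,z],[.166,-.524,z-.052]]).round(1).tolist())
E
```

```text
0.26 [[198.8, 135.8], [237.4, 41.4]]
0.28 [[197.2, 129.0], [236.7, 35.1]]
0.3 [[195.5, 122.0], [236.1, 28.7]]
0.32 [[193.8, 114.7], [235.4, 22.1]]
```

Emit:
{"fn": "send_rows", "kwargs": {"rows": [[3,0,0,0,0,0,1],[6,0,0,0,0,0,1],[9,0,0,0,0,0,1],[11,0,0,0,0,0,1],[12.0,0,0,0,0,0,1],[12.0,0,0,0,0,0,1]]}}

```text
time_s: 2.18
eef_pos: [0.5514, -0.2643, 0.1384]
tool_rot: [-0.7, -0.096, 0.702, -0.094]
contact_force: [0.1, -0.5, 0.6]
grip_width: 0.0856
```

```bash
cat > look.py <<'E'
from ov import *
from mv import *
def look(name,ext,marks=(),sc=4):
    f=cv2.cvtColor(r.grab_frame("scene"),cv2.COLOR_RGB2BGR); r0,r1,c0,c1=ext
    im=cv2.resize(f[r0:r1,c0:c1],None,fx=sc,fy=sc,interpolation=cv2.INTER_CUBIC)
    for q,c in marks:
        u=(proj("scene",[q])[0]-[c0,r0]+.5)*sc; cv2.circle(im,tuple(int(v) for v in u),3,c,-1)
    cv2.imwrite(f"pics/{name}.png",im)
E
python3 - <<'E'
from look import *
st();goal(.5525,-.264,.103,105.5)
p=r.observe()["eef_pos"];M=R.from_quat(r.observe()["tool_rot"]).as_matrix()
look("d1",(80,220,140,280),[(p,(0,0,255)),(p+M[:,1]*.0425,(0,255,0)),(p-M[:,1]*.0425,(0,255,0))])
E
```

```text
t 2.18 p [ 0.5514 -0.2643  0.1384] yawY -74.58 down [-0.003  0.003 -1.   ] F [ 0.1 -0.5  0.6] w 0.0856 j [-0.51  0.5   1.41  0.    1.23  0.79]
[ 3.54  0.01 -0.12] [179.9   0.3  -0.2]
[ 3.54  0.01 -0.12] [-0.1  0.1  0.2]
```

View pics/d1.png

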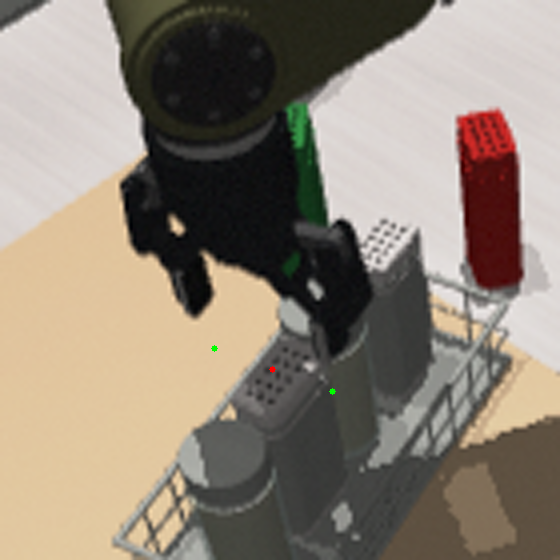

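Emit:
{"fn": "send_rows", "kwargs": {"rows": [[-4,0,0,0,0,0,1],[-6,0,0,0,0,0,0.42],[-6,0,0,0,0,0,0.42],[-6,0,0,0,0,0,0.42],[-6,0,0,0,0,0,0.42],[-6,0,0,0,0,0,0.42],[-6,0,0,0,0,0,0.42]]}}

```text
time_s: 2.82
eef_pos: [0.552, -0.2647, 0.1999]
tool_rot: [-0.7, -0.096, 0.701, -0.094]
contact_force: [-0.0, 0.0, -0.7]
grip_width: 0.0359
```

```bash
python3 - <<'E'
from look import *
st()
p=r.observe()["eef_pos"];M=R.from_quat(r.observe()["tool_rot"]).as_matrix();w=r.observe()["grip_width"]/2
look("d2",(60,200,140,280),[(p,(0,0,255)),(p+M[:,1]*w,(0,255,0)),(p-M[:,1]*w,(0,255,0)),(p+M[:,0]*.011,(255,0,255))])
E
```

```text
t 2.82 p [ 0.552  -0.2647  0.1999] yawY -74.58 down [-0.002  0.002 -1.   ] F [-0.   0.  -0.7] w 0.0359 j [-0.51  0.45  1.34  0.    1.36  0.79]
```

View pics/d2.png

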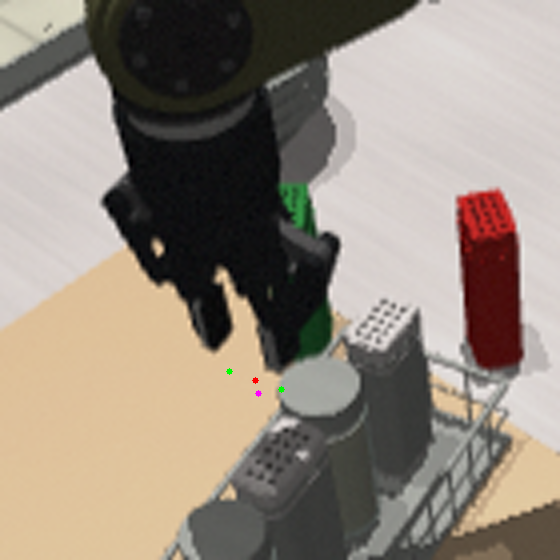

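```bash
python3 - <<'E'
from mv import *
goal(.60,-.09,.06,105.5)
E
```

```text
[ 14.01 -15.53  -9.28] [ 1.799e+02  2.000e-01 -1.000e-01]
[ 14.01 -15.53  -9.28] [-0.1  0.1  0.1]
```

Emit:
{"fn": "send_rows", "kwargs": {"rows": [[0,-4,-2.4,0,0,0,0.42],[0,-8,-4.8,0,0,0,0.42],[0,-12,-7,0,0,0,0.42],[2,-15.5,-9.3,0,0,0,0.42],[6,-15.5,-9.3,0,0,0,0.42],[10,-15.5,-9.3,0,0,0,0.42],[13,-15.5,-9.3,0,0,0,0.42],[14,-15.5,-9.3,0,0,0,0.42],[14,-15.5,-9.3,0,0,0,0.42]]}}

```text
time_s: 3.62
eef_pos: [0.5989, -0.09, 0.0575]
tool_rot: [-0.698, -0.096, 0.703, -0.094]
contact_force: [-0.0, 0.3, 1.3]
grip_width: 0.0357
```

```bash
python3 - <<'E'
from look import *
st()
p=r.observe()["eef_pos"];M=R.from_quat(r.observe()["tool_rot"]).as_matrix();w=r.observe()["grip_width"]/2
print(proj("scene",[p]))
look("d3",(140,300,160,320),[(p,(0,0,255)),(p+M[:,1]*w,(0,255,0)),(p-M[:,1]*w,(0,255,0)),(p+M[:,0]*.011,(255,0,255))],3.7)
f=cv2.cvtColor(r.grab_frame("top"),cv2.COLOR_RGB2BGR);cv2.imwrite("pics/t3.png",f)
E
```

```text
t 3.62 p [ 0.5989 -0.09    0.0575] yawY -74.58 down [-0.007  0.003 -1.   ] F [-0.   0.3  1.3] w 0.0357 j [-0.21  0.58  1.49  0.    1.08  1.09]
[[248.51803869 240.21805752]]
```

View pics/d3.png

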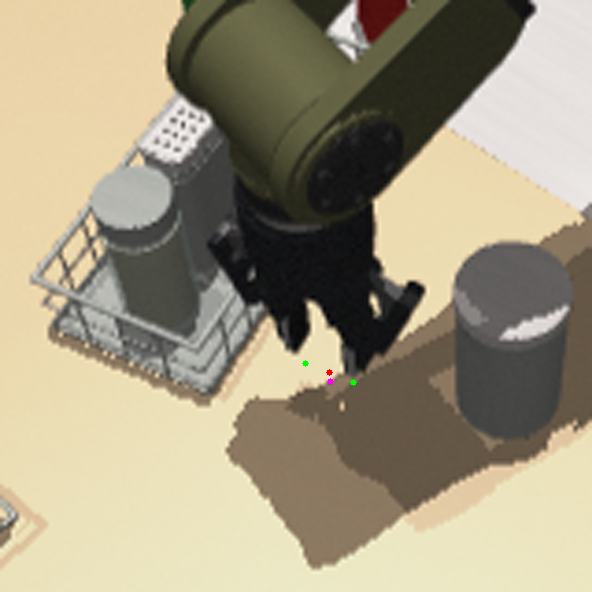

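View pics/t3.png

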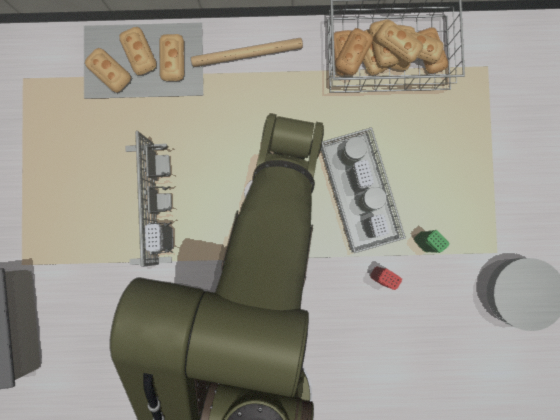

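Emit:
{"fn": "send_rows", "kwargs": {"rows": [[1,0,0,0,0,0,0.42],[2,0,0,0,0,0,0.42],[2.6,0,0,0,0,0,0.42],[3.0,0,0,0,0,0,0.42],[3.3,0,0,0,0,0,0.42],[3.5,0,0,0,0,0,0.42]]}}

```text
time_s: 4.22
eef_pos: [0.6011, -0.0908, 0.0266]
tool_rot: [0.701, 0.095, -0.701, 0.094]
contact_force: [-0.2, 0.1, -0.0]
grip_width: 0.036
```

```bash
python3 - <<'E'
from look import *
st()
p=r.observe()["eef_pos"];M=R.from_quat(r.observe()["tool_rot"]).as_matrix();w=r.observe()["grip_width"]/2
print(proj("scene",[p]))
look("d4",(180,300,190,310),[(p,(0,0,255)),(p+M[:,1]*w,(0,255,0)),(p-M[:,1]*w,(0,255,0)),(p+M[:,0]*.011,(255,0,255))],5)
E
```

```text
t 4.22 p [ 0.6011 -0.0908  0.0266] yawY -74.61 down [ 0.     0.001 -1.   ] F [-0.2  0.1 -0. ] w 0.036 j [-0.21  0.63  1.5   0.    1.01  1.09]
[[248.60317596 247.15544104]]
```

View pics/d4.png

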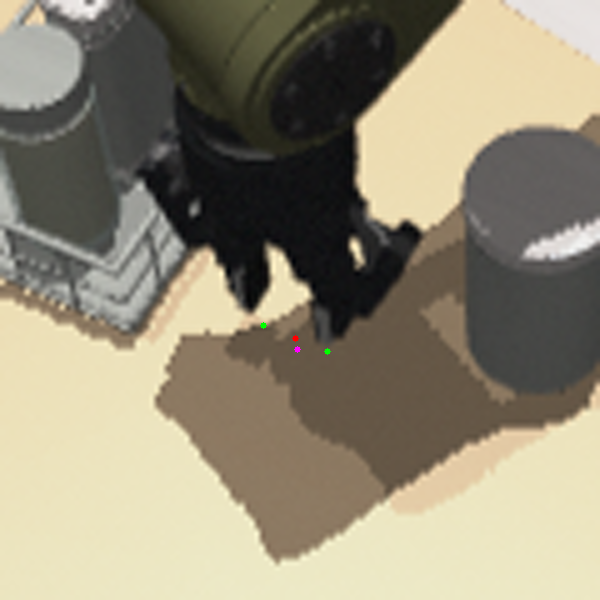

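Emit:
{"fn": "send_rows", "kwargs": {"rows": [[0.8,0,0,0,0,0,0.42],[1.3,0,0,0,0,0,0.42],[1.5,0,0,0,0,0,0.42],[1.5,0,0,0,0,0,0.42]]}}

```text
time_s: 4.6
eef_pos: [0.6006, -0.0906, 0.0106]
tool_rot: [-0.7, -0.095, 0.701, -0.094]
contact_force: [0.1, 0.4, -0.2]
grip_width: 0.036
```

```bash
python3 - <<'E'
from look import *
st()
print(ray("scene",[[246.9,244.9]],.0156))
look("d5",(200,280,210,290),[],7)
E
```

```text
t 4.6 p [ 0.6006 -0.0906  0.0106] yawY -74.6 down [-0.001  0.002 -1.   ] F [ 0.1  0.4 -0.2] w 0.036 j [-0.21  0.65  1.51  0.    0.99  1.09]
[[ 0.59481226 -0.10354398]]
```

View pics/d5.png

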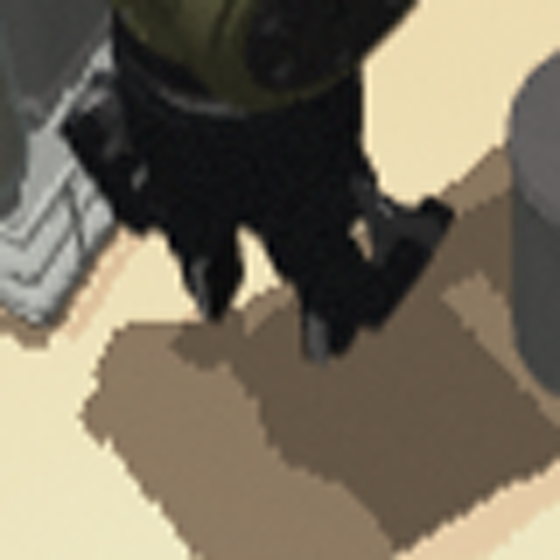

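Emit:
{"fn": "send_rows", "kwargs": {"rows": [[0.2,0,0,0,0,0,0.42],[0.3,0,0,0,0,0,0.42],[0.4,0,0,0,0,0,0.42]]}}

```text
time_s: 4.9
eef_pos: [0.6009, -0.0906, 0.0071]
tool_rot: [-0.701, -0.095, 0.701, -0.094]
contact_force: [0.2, -0.4, -1.0]
grip_width: 0.0358
```

```bash
python3 - <<'E'
from look import *
st(); print(ray("scene",[[247.7,247.8],[240.2,244.9],[255.2,250.6]],0))
E
```

```text
t 4.9 p [ 0.6009 -0.0906  0.0071] yawY -74.6 down [-0.001  0.002 -1.   ] F [ 0.2 -0.4 -1. ] w 0.0358 j [-0.21  0.65  1.51  0.    0.98  1.09]
[[ 0.59376352 -0.10334457]
 [ 0.59987115 -0.12400081]
 [ 0.58750268 -0.08309684]]
```

Emit:
{"fn": "send_rows", "kwargs": {"rows": [[0.2,0,0,0,0,0,0.42],[0.35,0,0,0,0,0,0.42],[0.5,0,0,0,0,0,0.42]]}}

```text
time_s: 5.15
eef_pos: [0.6009, -0.0907, 0.0019]
tool_rot: [-0.701, -0.095, 0.701, -0.094]
contact_force: [-1.2, -0.0, 0.1]
grip_width: 0.0362
```

```bash
python3 - <<'E'
from look import *
st();look("d6",(200,280,210,290),[],7)
E
```

```text
t 5.15 p [ 0.6009 -0.0907  0.0019] yawY -74.6 down [-0.001  0.002 -1.   ] F [-1.2 -0.   0.1] w 0.0362 j [-0.21  0.66  1.51  0.    0.97  1.09]
```

View pics/d6.png

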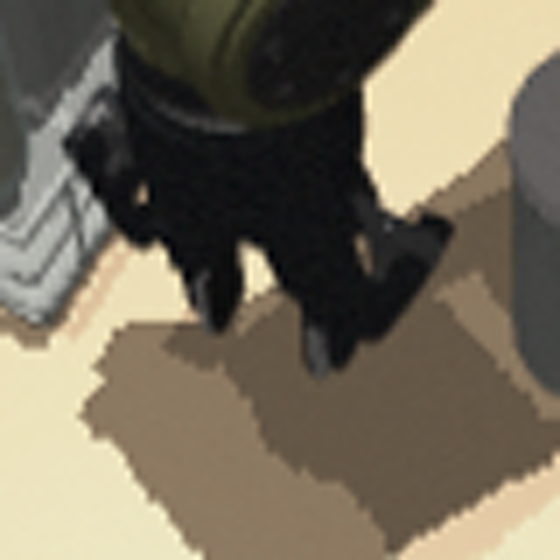

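Emit:
{"fn": "send_rows", "kwargs": {"rows": [[0.3,0,0,0,0,0,0.42],[0.6,0,0,0,0,0,0.42],[0.6,0,0,0,0,0,0.42]]}}

```text
time_s: 5.45
eef_pos: [0.6003, -0.0905, -0.0052]
tool_rot: [-0.7, -0.095, 0.701, -0.094]
contact_force: [-0.4, -0.3, 0.2]
grip_width: 0.0358
```

```bash
python3 - <<'E'
from look import *
st()
E
```

```text
t 5.45 p [ 0.6003 -0.0905 -0.0052] yawY -74.6 down [-0.002  0.002 -1.   ] F [-0.4 -0.3  0.2] w 0.0358 j [-0.21  0.67  1.51  0.    0.96  1.09]
```

Emit:
{"fn": "send_rows", "kwargs": {"rows": [[0.3,0,0,0,0,0,0.42],[0.5,0,0,0,0,0,0.42],[0.5,0,0,0,0,0,0.42]]}}

```text
time_s: 5.7
eef_pos: [0.6, -0.0904, -0.0108]
tool_rot: [-0.7, -0.096, 0.702, -0.094]
contact_force: [-0.2, 0.0, -0.5]
grip_width: 0.036
```

```bash
python3 - <<'E'
from look import *
st();look("d7",(200,280,210,290),[],7)
E
```

```text
t 5.7 p [ 0.6    -0.0904 -0.0108] yawY -74.6 down [-0.003  0.002 -1.   ] F [-0.2  0.  -0.5] w 0.036 j [-0.21  0.68  1.51  0.    0.95  1.09]
```

View pics/d7.png

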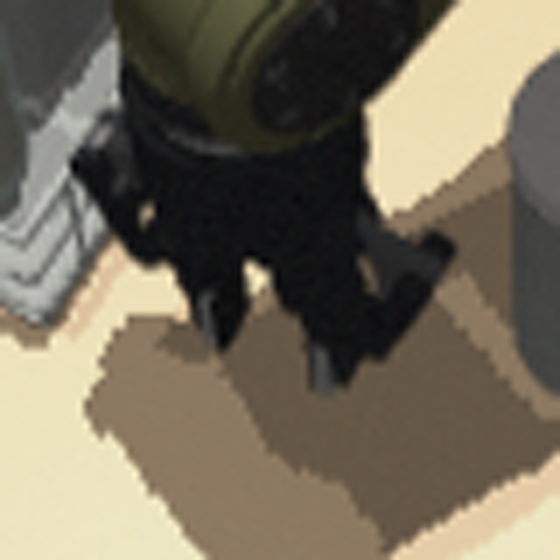

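```bash
python3 - <<'E'
from look import *
for z in(-.01,0,.01,.02): print(z,proj("scene",[[.6,-.0904,z]]).round(1))
E
```

```text
-0.01 [[250.  254.2]]
0 [[249.8 252.3]]
0.01 [[249.5 250.3]]
0.02 [[249.2 248.3]]
```

Emit:
{"fn": "send_rows", "kwargs": {"rows": [[0.3,0,0,0,0,0,0.42],[0.5,0,0,0,0,0,0.42],[0.5,0,0,0,0,0,0.42]]}}

```text
time_s: 6.0
eef_pos: [0.5999, -0.0905, -0.016]
tool_rot: [-0.7, -0.096, 0.702, -0.094]
contact_force: [-0.4, -0.1, 0.1]
grip_width: 0.0359
```

Emit:
{"fn": "send_rows", "kwargs": {"rows": [[0.3,0,0,0,0,0,0.42],[0.5,0,0,0,0,0,0.42],[0.5,0,0,0,0,0,0.42]]}}

```text
time_s: 6.25
eef_pos: [0.5996, -0.0903, -0.0217]
tool_rot: [-0.699, -0.096, 0.702, -0.094]
contact_force: [-0.4, -0.1, -0.5]
grip_width: 0.0358
```

```bash
python3 - <<'E'
from look import *
st();look("d8",(200,280,210,290),[],7)
E
```

```text
t 6.25 p [ 0.5996 -0.0903 -0.0217] yawY -74.6 down [-0.004  0.002 -1.   ] F [-0.4 -0.1 -0.5] w 0.0358 j [-0.21  0.7   1.52  0.    0.93  1.09]
```

View pics/d8.png

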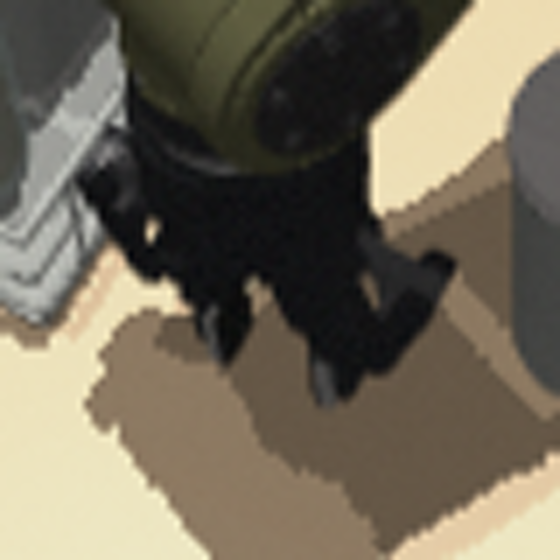

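Emit:
{"fn": "send_rows", "kwargs": {"rows": [[0.3,0,0,0,0,0,0.42],[0.5,0,0,0,0,0,0.42],[0.5,0,0,0,0,0,0.42]]}}

```text
time_s: 6.55
eef_pos: [0.6003, -0.0905, -0.0238]
tool_rot: [-0.7, -0.095, 0.702, -0.094]
contact_force: [-15.0, 3.8, 30.4]
grip_width: 0.0357
```

Emit:
{"fn": "send_rows", "kwargs": {"rows": [[0.3,0,0,0,0,0,0.42],[0.5,0,0,0,0,0,0.42],[0.5,0,0,0,0,0,0.42]]}}

```text
time_s: 6.8
eef_pos: [0.6004, -0.0906, -0.0239]
tool_rot: [-0.7, -0.095, 0.702, -0.094]
contact_force: [-33.8, 5.0, 61.8]
grip_width: 0.036
```

Emit:
{"fn": "send_rows", "kwargs": {"rows": [[-0.5,0,0,0,0,0,0.42],[-0.5,0,0,0,0,0,0.42]]}}

```text
time_s: 6.97
eef_pos: [0.6014, -0.0908, -0.0168]
tool_rot: [0.701, 0.095, -0.701, 0.094]
contact_force: [1.1, 0.0, 1.6]
grip_width: 0.0357
```

```bash
python3 - <<'E'
from look import *
st();look("d9",(200,280,210,290),[],7)
print(ray("scene",[[248.9,255.2]],0),ray("scene",[[248.9,255.2]],.003))
E
```

```text
t 6.97 p [ 0.6014 -0.0908 -0.0168] yawY -74.59 down [ 0.     0.001 -1.   ] F [1.1 0.  1.6] w 0.0357 j [-0.21  0.69  1.51  0.    0.94  1.09]
[[ 0.60758346 -0.08630789]] [[ 0.60867591 -0.08499847]]
```

View pics/d9.png

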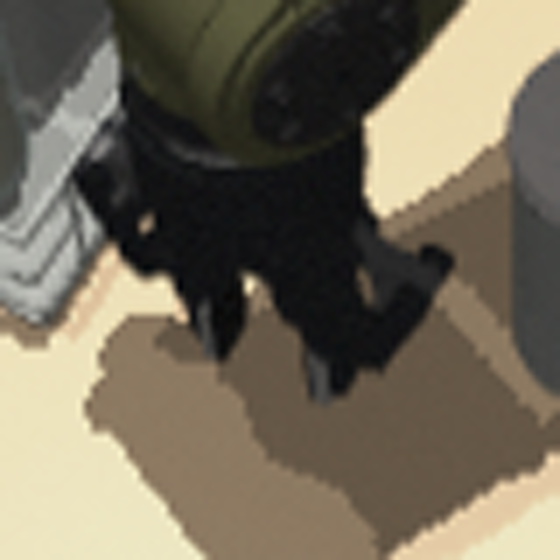

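```bash
python3 - <<'E'
from look import *
for p,o in(((.5989,-.09,.0815),(247.1,237.9)),((.552,-.2647,.2239),(201.25,149.25)),((.6011,-.0908,.0506),(246.9,244.9)),((.6014,-.0908,.0072),(248,253.6)),((.552,-.265,.26+.033),(195.8,124.7)),((.5514,-.2643,.1384+.033),(140+263/4-.5,80+331/4-.5)),((.166,-.524,.241),(236.5,31.1))):
    print(p,proj("scene",[p])[0].round(1),o, "xy from obs at z",ray("scene",[o],p[2]).round(4)[0]-p[:2])
E
```

```text
(0.5989, -0.09, 0.0815) [247.8 235. ] (247.1, 237.9) xy from obs at z [0.007  0.0043]
(0.552, -0.2647, 0.2239) [201.6 147.4] (201.25, 149.25) xy from obs at z [0.0046 0.0038]
(0.6011, -0.0908, 0.0506) [247.9 242.1] (246.9, 244.9) xy from obs at z [0.0072 0.0035]
(0.6014, -0.0908, 0.0072) [249.1 251.1] (248, 253.6) xy from obs at z [0.0069 0.0028]
(0.552, -0.265, 0.29300000000000004) [196.1 124.5] (195.8, 124.7) xy from obs at z [0.0008 0.    ]
(0.5514, -0.2643, 0.1714) [205.6 162.8] (205.25, 162.25) xy from obs at z [-0.0008 -0.002 ]
(0.166, -0.524, 0.241) [236.3  31. ] (236.5, 31.1) xy from obs at z [1.e-04 8.e-04]
```

```bash
python3 - <<'E'
from look import *
goal(.5525,-.264,.19,105.5)
E
```

```text
[-20.81  15.39   9.29] [ 1.799e+02  1.000e-01 -0.000e+00]
[-20.81  15.39   9.29] [-0.1  0.   0.1]
```

Emit:
{"fn": "send_rows", "kwargs": {"rows": [[-4,0,0,0,0,0,0.5],[-8,0,0,0,0,0,0.7],[-12,0,0,0,0,0,1],[-16,0,0,0,0,0,1],[-19,1,1,0,0,0,1],[-20.8,5,3,0,0,0,1],[-20.8,9,5,0,0,0,1],[-20.8,12.5,7.5,0,0,0,1],[-20.8,15.4,9.3,0,0,0,1],[-20.8,15.4,9.3,0,0,0,1],[-20.8,15.4,9.3,0,0,0,1]]}}

```text
time_s: 7.93
eef_pos: [0.5514, -0.2662, 0.1889]
tool_rot: [-0.7, -0.094, 0.701, -0.093]
contact_force: [-0.0, 0.8, -0.6]
grip_width: 0.0853
```

```bash
python3 - <<'E'
from look import *
st();goal(.5525,-.264,.064,105.5)
E
```

```text
t 7.93 p [ 0.5514 -0.2662  0.1889] yawY -74.79 down [-0.002  0.002 -1.   ] F [-0.   0.8 -0.6] w 0.0853 j [-0.51  0.46  1.35  0.    1.33  0.8 ]
[12.49 -0.16 -0.17] [ 1.797e+02  2.000e-01 -1.000e-01]
[12.49 -0.16 -0.17] [-0.3  0.1  0.1]
```

Descend most of the way, then look before closing.

Emit:
{"fn": "send_rows", "kwargs": {"rows": [[3,-0.1,-0.1,0,0,0,1],[6,-0.2,-0.2,0,0,0,1],[8,-0.2,-0.2,0,0,0,1],[9.5,-0.2,-0.2,0,0,0,1],[11,-0.2,-0.2,0,0,0,1],[12.2,-0.2,-0.2,0,0,0,1],[12.5,-0.2,-0.2,0,0,0,1]]}}

```text
time_s: 8.52
eef_pos: [0.5522, -0.2621, 0.0615]
tool_rot: [-0.699, -0.095, 0.702, -0.093]
contact_force: [-0.3, 0.5, 0.6]
grip_width: 0.0851
```

```bash
python3 - <<'E'
from look import *
st();look("e1",(100,240,150,290),[],4)
E
```

```text
t 8.52 p [ 0.5522 -0.2621  0.0615] yawY -74.73 down [-0.004  0.003 -1.   ] F [-0.3  0.5  0.6] w 0.0851 j [-0.5   0.59  1.47  0.    1.09  0.8 ]
```

View pics/e1.png

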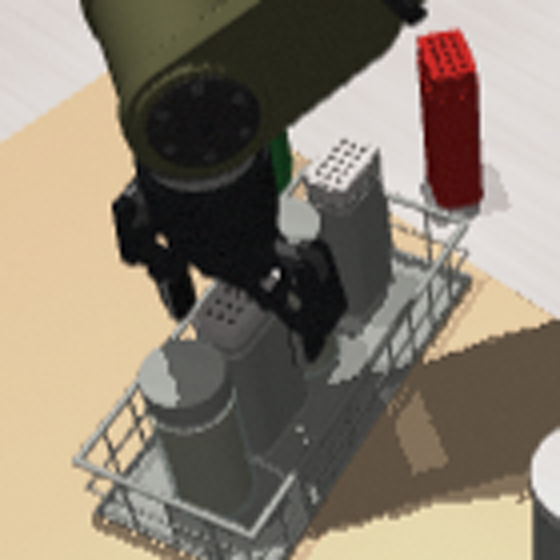

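```bash
python3 - <<'E'
from look import *
im=cv2.imread("pics/e1.png")
W=(.5525,-.264,np.radians(105.5))
for z in(.134,.1,.004): draw(im,"scene",place(rrect(.064),*W,z),(150,100),4,(0,0,255))
box=np.array([[.0425,-.011],[.057,-.011],[.057,.011],[.0425,.011]])
for s in(1,-1):
    draw(im,"scene",place(box*[s,1],.5522,-.2621,np.radians(105.3),.098),(150,100),4,(0,255,0))
cv2.imwrite("pics/e1b.png",im)
E
```

```text
(no output)
```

View pics/e1b.png

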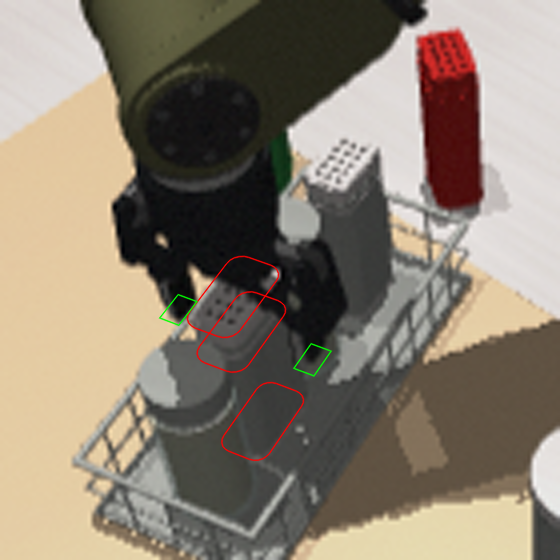

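Emit:
{"fn": "send_rows", "kwargs": {"rows": [[0,0,0,0,0,0,0],[0,0,0,0,0,0,0],[0,0,0,0,0,0,0],[0,0,0,0,0,0,0],[0,0,0,0,0,0,0],[0,0,0,0,0,0,0],[0,0,0,0,0,0,0],[0,0,0,0,0,0,0]]}}

```text
time_s: 9.23
eef_pos: [0.5528, -0.2626, 0.0631]
tool_rot: [-0.7, -0.095, 0.702, -0.093]
contact_force: [0.8, 1.1, 6.0]
grip_width: 0.0354
```

```bash
python3 - <<'E'
from look import *
st();look("e2",(100,240,150,290),[],4);goal(.602,.125,.23,91.67)
E
```

```text
t 9.23 p [ 0.5528 -0.2626  0.0631] yawY -74.75 down [-0.002  0.002 -1.   ] F [0.8 1.1 6. ] w 0.0354 j [-0.5   0.59  1.47  0.    1.09  0.8 ]
[-16.61 -36.15 -14.91] [-166.4   -0.2    0.2]
[-16.61 -36.15 -14.91] [13.6  0.1  0.1]
```

View pics/e2.png

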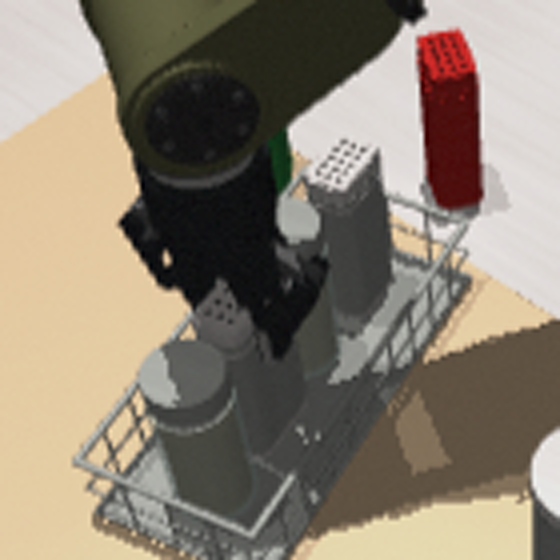

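Emit:
{"fn": "send_rows", "kwargs": {"rows": [[-1,0,0,0,0,0,0],[-3,0,0,0,0,0,0],[-6,0,0,0,0,0,0],[-9,0,0,0,0,0,0],[-12,0,0,0,0,0,0],[-14.5,0,0,0,0,0,0],[-16.2,0,0,0,0,0,0],[-16.6,-2,-1,2,0,0,0],[-16.6,-5,-2,4,0,0,0],[-16.6,-8.5,-3.5,6,0,0,0],[-16.6,-12,-5,8,0,0,0],[-16.6,-15.5,-6.5,10,0,0,0],[-16.6,-19,-8,12,0,0,0],[-16.6,-22.5,-9.5,13.6,0,0,0],[-16.6,-26,-11,13.6,0,0,0],[-16.6,-29.5,-12.5,13.6,0,0,0],[-16.6,-32.5,-13.5,13.6,0,0,0],[-16.6,-34.8,-14.5,13.6,0,0,0],[-16.6,-36.2,-14.9,13.6,0,0,0],[-16.6,-36.2,-14.9,13.6,0,0,0]]}}

```text
time_s: 10.95
eef_pos: [0.6013, 0.1279, 0.2299]
tool_rot: [-0.706, -0.012, 0.708, -0.01]
contact_force: [-0.7, -0.5, -3.1]
grip_width: 0.0356
```

```bash
python3 - <<'E'
from look import *
st();look("e3",(150,360,200,440),[],2.8);goal(.6027,.125,.061,91.67)
E
```

```text
t 10.95 p [0.6013 0.1279 0.2299] yawY -88.19 down [-0.003  0.003 -1.   ] F [-0.7 -0.5 -3.1] w 0.0356 j [0.15 0.43 1.29 0.   1.42 1.69]
[16.89  0.16 -0.17] [-179.9   -0.2    0.2]
[16.89  0.16 -0.17] [0.1 0.2 0.1]
```

View pics/e3.png

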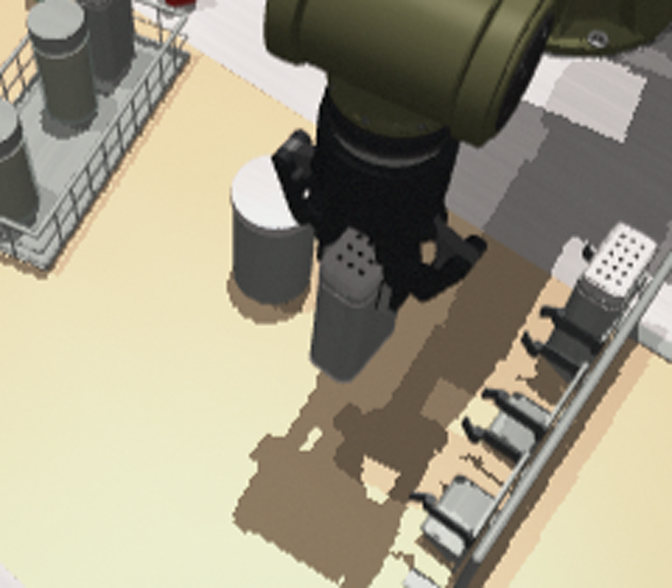

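Emit:
{"fn": "send_rows", "kwargs": {"rows": [[3,0.1,-0.1,0,0.2,0,0],[6,0.1,-0.2,0,0.2,0,0],[9,0.1,-0.2,0,0.2,0,0],[12,0.1,-0.2,0,0.2,0,0],[14.5,0.1,-0.2,0,0.2,0,0],[15.8,0.1,-0.2,0,0.2,0,0],[16.4,0.1,-0.2,0,0.2,0,0],[16.7,0.1,-0.2,0,0.2,0,0],[16.9,0.1,-0.2,0,0.2,0,0],[17.0,0.1,-0.2,0,0.2,0,0]]}}

```text
time_s: 11.83
eef_pos: [0.6037, 0.1255, 0.0612]
tool_rot: [0.708, 0.012, -0.706, 0.01]
contact_force: [-0.2, -0.2, -2.8]
grip_width: 0.0352
```

```bash
python3 - <<'E'
from look import *
st();look("e4",(150,360,200,440),[],2.8)
E
```

```text
t 11.83 p [0.6037 0.1255 0.0612] yawY -88.26 down [ 0.003  0.002 -1.   ] F [-0.2 -0.2 -2.8] w 0.0352 j [0.14 0.59 1.46 0.   1.08 1.68]
```

View pics/e4.png

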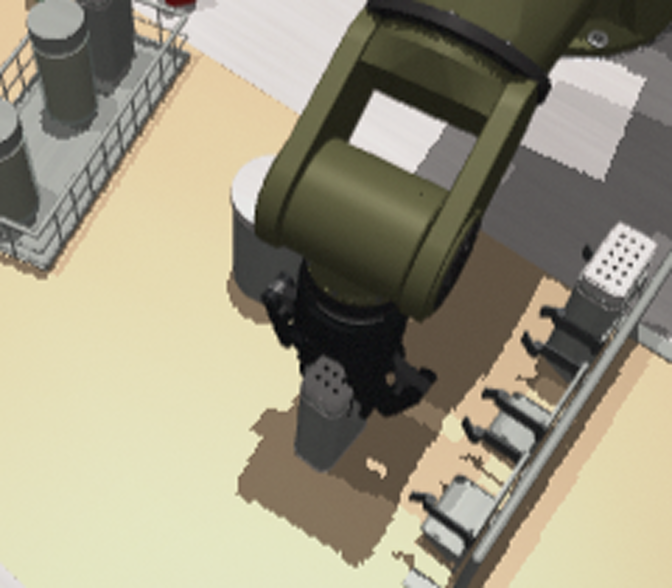

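Emit:
{"fn": "send_rows", "kwargs": {"rows": [[0.1,0,0,0,-0.2,0,0],[0.2,0,0,0,-0.2,0,0],[0.25,0,0,0,-0.2,0,0],[0.3,0,0,0,-0.2,0,0]]}}

```text
time_s: 12.22
eef_pos: [0.6042, 0.1257, 0.0591]
tool_rot: [0.707, 0.012, -0.707, 0.01]
contact_force: [-3.7, -0.3, 12.3]
grip_width: 0.0355
```

Emit:
{"fn": "send_rows", "kwargs": {"rows": [[0,0,0,0,0,0,1],[0,0,0,0,0,0,1],[0,0,0,0,0,0,1],[0,0,0,0,0,0,1],[0,0,0,0,0,0,1],[0,0,0,0,0,0,1],[-2,0,0,0,0,0,1],[-5,0,0,0,0,0,1],[-8,0,0,0,0,0,1],[-10,0,0,0,0,0,1],[-10,0,0,0,0,0,1]]}}

```text
time_s: 13.13
eef_pos: [0.6058, 0.1257, 0.1641]
tool_rot: [0.71, 0.012, -0.704, 0.01]
contact_force: [0.2, 0.6, 0.5]
grip_width: 0.0854
```

```bash
python3 - <<'E'
from look import *
st();look("f1",(150,360,200,440),[],2.8);goal(.604,.1255,.159,1.67)
E
```

```text
t 13.13 p [0.6058 0.1257 0.1641] yawY -88.25 down [ 0.008  0.004 -1.   ] F [0.2 0.6 0.5] w 0.0854 j [0.14 0.48 1.37 0.   1.28 1.68]
[0.24 0.01 0.1 ] [-89.9  -0.4  -0.1]
[0.24 0.01 0.1 ] [90.1 -0.1  0.4]
```

View pics/f1.png

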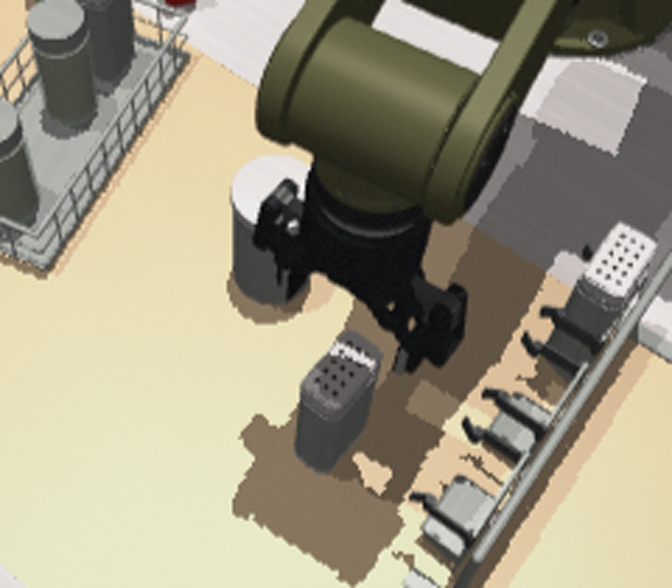

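```bash
python3 - <<'E'
from look import *
print(ray("scene",[[321.3,282]],.130))
im=cv2.imread("pics/f1.png")
draw(im,"scene",place(rrect(.064),.604,.1255,np.radians(91.67),.13),(200,150),2.8,(0,0,255))
draw(im,"scene",place(rrect(.064),.604,.1255,np.radians(91.67),.0),(200,150),2.8,(0,0,255))
cv2.imwrite("pics/f1b.png",cv2.resize(im[280:520,230:470],None,fx=2.4,fy=2.4))
E
```

```text
[[0.60524994 0.12706175]]
```

View pics/f1b.png

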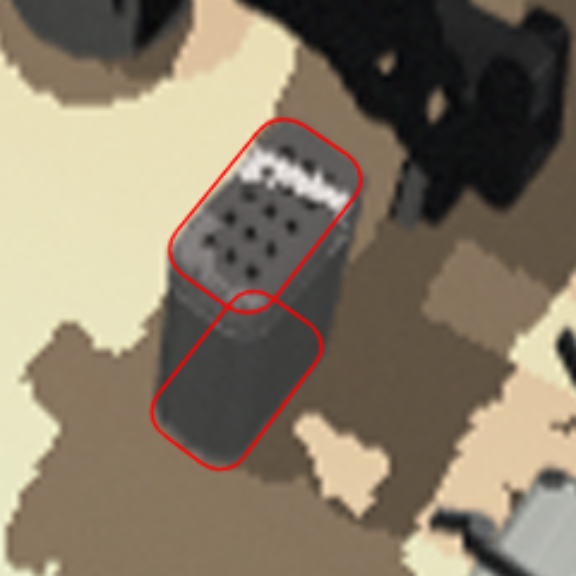

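Emit:
{"fn": "send_rows", "kwargs": {"rows": [[0,0,0.1,7,0,0,1],[0,0,0.1,14,0,0,1],[0,0,0.1,21,0,0,1],[0,0,0.1,28,0,0,1],[0,0,0.1,35,0,0,1],[0,0,0.1,42,0,0,1],[0,0,0.1,49,0,0,1],[0,0,0.1,56,0,0,1],[0,0,0.1,63,0,0,1],[0,0,0.1,70,0,0,1],[0,0,0.1,77,0,0,1],[0,0,0.1,84,0,0,1],[0,0,0.1,90.1,-0.1,0.4,1],[0,0,0.1,90.1,-0.1,0.4,1],[0,0,0.1,90.1,-0.1,0.4,1]]}}

```text
time_s: 14.43
eef_pos: [0.5864, 0.0413, 0.1358]
tool_rot: [-0.564, 0.314, 0.609, 0.462]
contact_force: [-0.8, -0.6, 0.6]
grip_width: 0.0857
```

```bash
python3 - <<'E'
from look import *
st();goal(.604,.1255,.049,1.67)
E
```

```text
t 14.43 p [0.5864 0.0413 0.1358] yawY -157.63 down [ 0.061  0.208 -0.976] F [-0.8 -0.6  0.6] w 0.0857 j [-0.09  0.42  1.55  0.24  1.14  2.55]
[10.33 -3.59  5.45] [-157.8   -8.5   15.5]
[10.33 -3.59  5.45] [21.3 11.1  6.1]
```

```bash
python3 - <<'E'
from look import *
look("f2",(100,380,180,460),[],2.1);goal(.604,.1255,.19,1.67);goal(.604,.1255,.19,-88.3)
E
```

```text
[-3.48 -5.64  7.93] [-157.9   -8.4   15.5]
[-3.48 -5.64  7.93] [21.1 11.1  6. ]
[-3.48 -5.64  7.93] [-68.5   3.8  12.8]
[-3.48 -5.64  7.93] [110.7  14.1  -4.2]
```

View pics/f2.png

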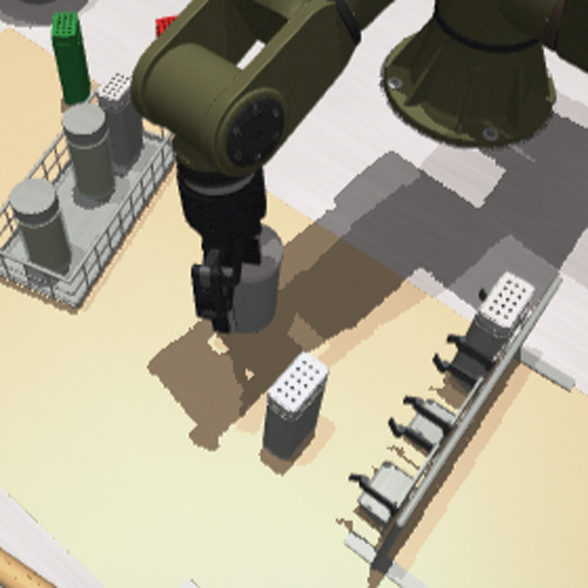

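Emit:
{"fn": "send_rows", "kwargs": {"rows": [[-4,-2,3,-5,0,1,1],[-5,-4,5,-12,0.7,2.2,1],[-5,-5,7,-19,1,3.5,1],[-3.5,-5.6,7.9,-26,1.4,4.8,1],[-3.5,-5.6,7.9,-33,1.8,6.1,1],[-3.5,-5.6,7.9,-40,2.2,7.4,1],[-3.5,-5.6,7.9,-47,2.6,8.7,1],[-3.5,-5.6,7.9,-54,3,10,1],[-3.5,-5.6,7.9,-61,3.4,11.4,1],[-3.5,-5.6,7.9,-68.5,3.8,12.8,1],[-3.5,-5.6,7.9,-68.5,3.8,12.8,1]]}}

```text
time_s: 15.4
eef_pos: [0.6035, 0.1256, 0.1898]
tool_rot: [-0.707, -0.012, 0.707, -0.013]
contact_force: [-0.9, 0.9, 0.2]
grip_width: 0.0852
```

```bash
python3 - <<'E'
from look import *
st();goal(.604,.1255,.18,1.67)
E
```

```text
t 15.4 p [0.6035 0.1256 0.1898] yawY -87.94 down [-0.    -0.002 -1.   ] F [-0.9  0.9  0.2] w 0.0852 j [ 0.15  0.46  1.34 -0.    1.34  1.68]
[ 0.98  0.01 -0.05] [-89.6   0.1  -0.1]
[ 0.98  0.01 -0.05] [90.4 -0.1 -0.1]
```

Emit:
{"fn": "send_rows", "kwargs": {"rows": [[0,0,0,-7,0,0,1],[0,0,0,-14,0,0,1],[0,0,0,-21,0,0,1],[0,0,0,-28,0,0,1],[0,0,0,-35,0,0,1],[0,0,0,-42,0,0,1],[0,0,0,-49,0,0,1],[0,0,0,-56,0,0,1],[0,0,0,-63,0,0,1],[0,0,0,-70,0,0,1],[0,0,0,-77,0,0,1],[0,0,0,-84,0,0,1],[0,0,0,-89.6,0,0,1],[0,0,0,-89.6,0,0,1]]}}

```text
time_s: 16.57
eef_pos: [0.6034, 0.1256, 0.1895]
tool_rot: [0.492, 0.507, -0.493, 0.508]
contact_force: [-0.5, 0.0, 0.7]
grip_width: 0.0855
```

```bash
python3 - <<'E'
from look import *
st();goal(.604,.1255,.05,1.67)
E
```

```text
t 16.57 p [0.6034 0.1256 0.1895] yawY 1.72 down [-0.001 -0.001 -1.   ] F [-0.5  0.   0.7] w 0.0855 j [ 0.15  0.46  1.34 -0.    1.34  0.12]
[ 1.395e+01  6.000e-02 -1.000e-02] [0.1 0.1 0. ]
[ 1.395e+01  6.000e-02 -1.000e-02] [-1.799e+02 -1.000e-01  1.000e-01]
```

Emit:
{"fn": "send_rows", "kwargs": {"rows": [[3,0,0,0,0,0,1],[6,0.1,0,0,0,0,1],[8.5,0.1,0,0,0,0,1],[10.5,0.1,0,0,0,0,1],[12.5,0.1,0,0,0,0,1],[13.6,0.1,0,0,0,0,1],[13.9,0.1,0,0,0,0,1],[13.9,0.1,0,0,0,0,1],[13.9,0.1,0,0,0,0,0.7],[13.9,0.1,0,0,0,0,0],[13.9,0.1,0,0,0,0,0],[13.9,0.1,0,0,0,0,0],[13.9,0.1,0,0,0,0,0],[13.9,0.1,0,0,0,0,0]]}}

```text
time_s: 17.73
eef_pos: [0.605, 0.1256, 0.0521]
tool_rot: [0.493, 0.507, -0.492, 0.508]
contact_force: [-3.6, -1.1, 7.6]
grip_width: 0.0636
```

```bash
python3 - <<'E'
from look import *
st();look("f3",(180,360,230,440),[],3)
E
```

```text
t 17.73 p [0.605  0.1256 0.0521] yawY 1.7 down [ 0.001 -0.001 -1.   ] F [-3.6 -1.1  7.6] w 0.0636 j [ 0.15  0.61  1.46 -0.    1.07  0.12]
```

View pics/f3.png

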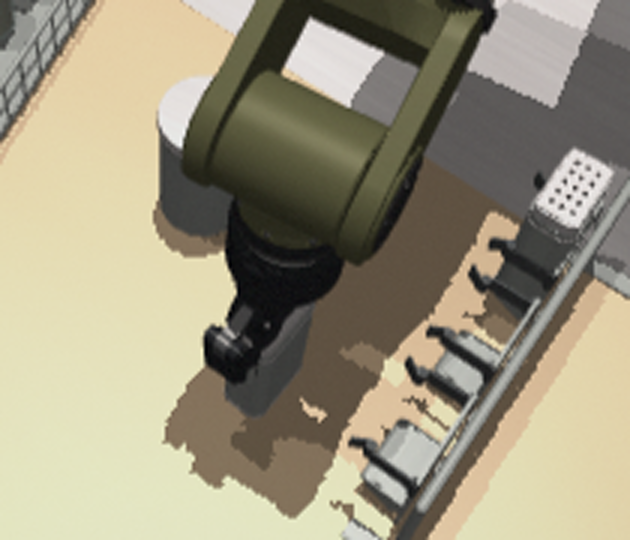

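```bash
python3 - <<'E'
from look import *
goal(.6007,.195,.0865,1.67)
E
```

```text
[-3.45 -0.21 -6.95] [ 0.   0.1 -0.1]
[-3.45 -0.21 -6.95] [-1.8e+02  1.0e-01  1.0e-01]
```

Emit:
{"fn": "send_rows", "kwargs": {"rows": [[-1,0,0,0,0,0,0],[-2.2,0,0,0,0,0,0],[-3.2,-0.1,-0.5,0,0,0,0],[-3.5,-0.2,-1.5,0,0,0,0],[-3.5,-0.2,-3,0,0,0,0],[-3.5,-0.2,-4.5,0,0,0,0],[-3.5,-0.2,-6,0,0,0,0],[-3.5,-0.2,-6.8,0,0,0,0],[-3.5,-0.2,-7,0,0,0,0],[-3.5,-0.2,-7,0,0,0,0]]}}

```text
time_s: 18.62
eef_pos: [0.6005, 0.1964, 0.0865]
tool_rot: [0.492, 0.507, -0.492, 0.508]
contact_force: [0.5, -0.1, -2.9]
grip_width: 0.0637
```

```bash
python3 - <<'E'
from look import *
st();look("f4",(230,380,300,450),[],4)
f=cv2.cvtColor(r.grab_frame("top"),cv2.COLOR_RGB2BGR);cv2.imwrite("pics/t4.png",cv2.resize(f[90:270,110:260],None,fx=3.3,fy=3.3,interpolation=cv2.INTER_CUBIC))
goal(.5992,.2455,.0865,1.67)
E
```

```text
t 18.62 p [0.6005 0.1964 0.0865] yawY 1.77 down [ 0.001 -0.001 -1.   ] F [ 0.5 -0.1 -2.9] w 0.0637 j [ 0.26  0.6   1.39 -0.    1.15  0.23]
[ 0.02 -0.01 -5.03] [ 0.   0.1 -0.1]
[ 0.02 -0.01 -5.03] [-1.8e+02  1.0e-01  1.0e-01]
```

View pics/f4.png

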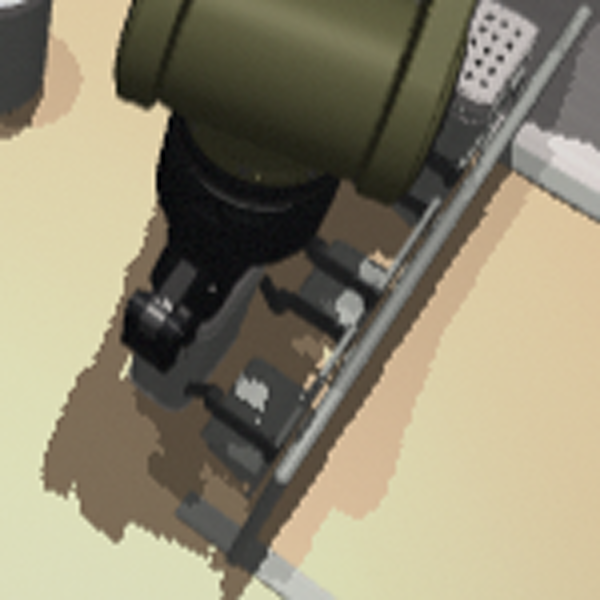

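View pics/t4.png

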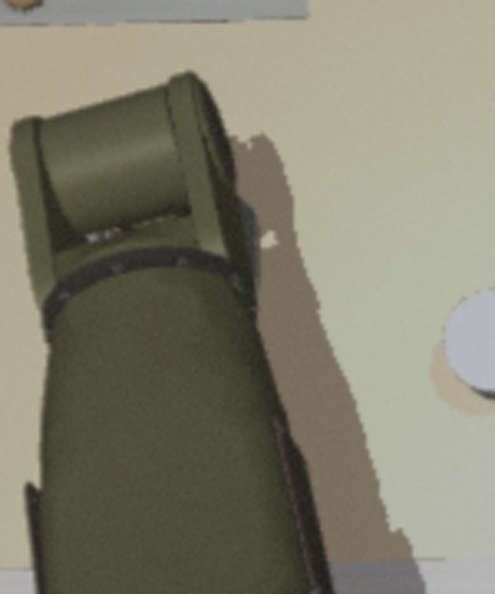

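Emit:
{"fn": "send_rows", "kwargs": {"rows": [[0,0,-0.5,0,0,0,0],[0,0,-1.0,0,0,0,0],[0,0,-1.5,0,0,0,0],[0,0,-2.0,0,0,0,0],[0,0,-2.0,0,0,0,0]]}}

```text
time_s: 19.13
eef_pos: [0.6004, 0.215, 0.0867]
tool_rot: [0.492, 0.506, -0.493, 0.508]
contact_force: [1.6, -4.5, -1.7]
grip_width: 0.0632
```

```bash
python3 - <<'E'
from look import *
st();print(r.observe()["moment"])
E
```

```text
t 19.13 p [0.6004 0.215  0.0867] yawY 1.68 down [ 0.001 -0.003 -1.   ] F [ 1.6 -4.5 -1.7] w 0.0632 j [ 0.29  0.61  1.37 -0.    1.16  0.26]
[-0.75263297 -0.27398001 -0.16474657]
```

Emit:
{"fn": "send_rows", "kwargs": {"rows": [[0,0,-0.5,0,0,0,0],[0,0,-1.0,0,0,0,0],[0,0,-1.4,0,0,0,0],[0,0,-1.8,0,0,0,0],[0,0,-1.8,0,0,0,0]]}}

```text
time_s: 19.55
eef_pos: [0.6001, 0.233, 0.0865]
tool_rot: [0.492, 0.506, -0.493, 0.509]
contact_force: [1.6, -2.9, -2.8]
grip_width: 0.0631
```

```bash
python3 - <<'E'
from look import *
st();print(r.observe()["moment"]);look("f5",(230,380,300,450),[],4);goal(.5992,.2455,.0865,1.67)
E
```

```text
t 19.55 p [0.6001 0.233  0.0865] yawY 1.68 down [ 0.002 -0.004 -1.   ] F [ 1.6 -2.9 -2.8] w 0.0631 j [ 0.32  0.62  1.35 -0.    1.17  0.29]
[-0.46797225 -0.36182597 -0.02380329]
[ 0.   -0.05 -1.25] [ 0.   0.2 -0.1]
[ 0.   -0.05 -1.25] [-1.8e+02  1.0e-01  3.0e-01]
```

View pics/f5.png

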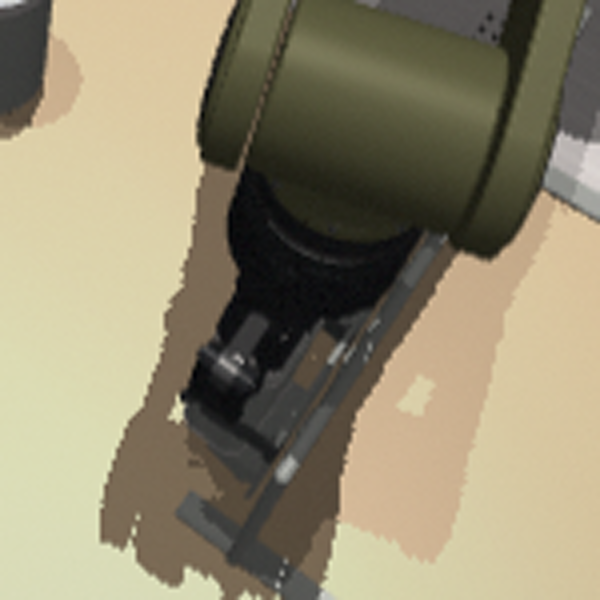

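Continue; the last 12 mm with snap.

Emit:
{"fn": "send_rows", "kwargs": {"rows": [[0,0,-0.4,0,0,0,0],[0,0,-0.8,0,0,0,0],[0,0,-1.1,0,0,0,0],[0,0,-1.2,0,0,0,0],[0,0,-1.2,0,0,0,0]]}}

```text
time_s: 20.02
eef_pos: [0.5997, 0.2443, 0.0867]
tool_rot: [0.492, 0.506, -0.493, 0.509]
contact_force: [-0.3, -8.1, 0.3]
grip_width: 0.0636
```

```bash
python3 - <<'E'
from look import *
st();print(r.observe()["moment"])
E
```

```text
t 20.02 p [0.5997 0.2443 0.0867] yawY 1.7 down [ 0.001 -0.005 -1.   ] F [-0.3 -8.1  0.3] w 0.0636 j [ 0.33  0.63  1.34 -0.01  1.18  0.3 ]
[-1.38187554  0.11990483  0.27812852]
```

Emit:
{"fn": "send_rows", "kwargs": {"rows": [[0,0,-0.2,0,0,0,0],[0,0,-0.4,0,0,0,0],[0,0,-0.4,0,0,0,0]]}}

```text
time_s: 20.27
eef_pos: [0.5997, 0.2446, 0.0868]
tool_rot: [0.49, 0.504, -0.496, 0.51]
contact_force: [-4.3, -29.2, 5.6]
grip_width: 0.0635
```

```bash
python3 - <<'E'
from look import *
st();print(r.observe()["moment"]);look("f6",(230,380,300,450),[],4)
E
```

```text
t 20.27 p [0.5997 0.2446 0.0868] yawY 1.68 down [-0.    -0.012 -1.   ] F [ -4.3 -29.2   5.6] w 0.0635 j [ 0.34  0.63  1.33 -0.01  1.18  0.31]
[-4.85264686  0.79249552  0.81424519]
```

View pics/f6.png

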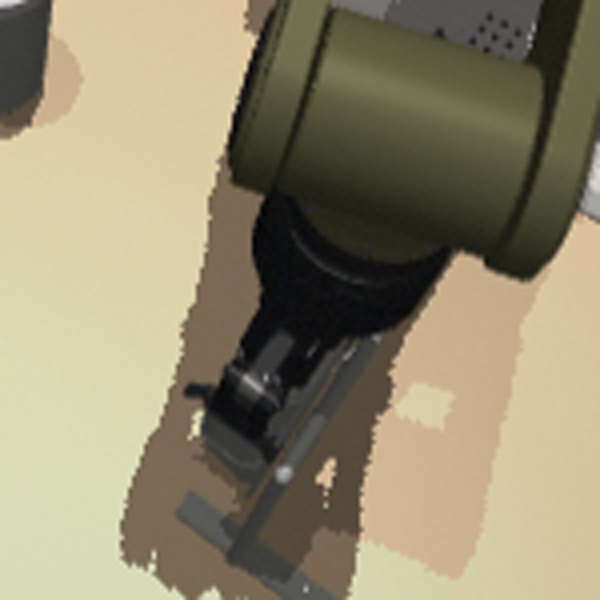

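Emit:
{"fn": "send_rows", "kwargs": {"rows": [[0,0,0,0,0,0,0],[0.2,0,0,0,0,0,0],[0.4,0,0,0,0,0,0],[0.5,0,0,0,0,0,0]]}}

```text
time_s: 20.65
eef_pos: [0.6002, 0.2441, 0.0828]
tool_rot: [0.49, 0.504, -0.495, 0.511]
contact_force: [-0.9, -9.7, 7.6]
grip_width: 0.0634
```

```bash
python3 - <<'E'
from look import *
st();print(r.observe()["moment"])
E
```

```text
t 20.65 p [0.6002 0.2441 0.0828] yawY 1.68 down [ 0.001 -0.012 -1.   ] F [-0.9 -9.7  7.6] w 0.0634 j [ 0.33  0.64  1.34 -0.01  1.17  0.31]
[-1.55955486  0.41501351  0.24560763]
```

Emit:
{"fn": "send_rows", "kwargs": {"rows": [[0,0,0,0,0,0,0.95],[0,0,0,0,0,0,0.95],[0,0,0,0,0,0,0.95],[0,0,0,0,0,0,0.95],[-1,0,0,0,0,0,0.95],[-4,0,0,0,0,0,0.95],[-8,0,0,0,0,0,0.95],[-10,0,3,0,0,0,0.95],[-12,0,7,0,0,0,0.95],[-13,0,11,0,0,0,1],[-13,0,13,0,0,0,1],[-13,0,13,0,0,0,1]]}}

```text
time_s: 21.65
eef_pos: [0.6044, 0.1118, 0.2165]
tool_rot: [0.491, 0.502, -0.496, 0.51]
contact_force: [-0.4, 0.2, -0.3]
grip_width: 0.0852
```

```bash
cat >> look.py <<'E'
T=np.array([.4093,.2396]);YW=np.radians(91.67);U=np.array([np.cos(np.radians(1.67)),np.sin(np.radians(1.67))])*.095
E
python3 - <<'E'
from look import *
st();look("f7",(220,380,330,480),[],3.7)
im=cv2.imread("pics/f7.png");draw(im,"scene",place(rrect(.064),*(T+2*U),YW,.16),(330,220),3.7,(0,0,255));cv2.imwrite("pics/f7.png",im)
goal(.4252,-.2964,.2,100.5)
E
```

```text
t 21.65 p [0.6044 0.1118 0.2165] yawY 1.47 down [ 0.004 -0.012 -1.   ] F [-0.4  0.2 -0.3] w 0.0852 j [ 0.13  0.44  1.31 -0.01  1.39  0.11]
[  2.02 -18.98  40.51] [-99.    0.6   0.5]
[  2.02 -18.98  40.51] [81.   0.5 -0.6]
```

View pics/f7.png

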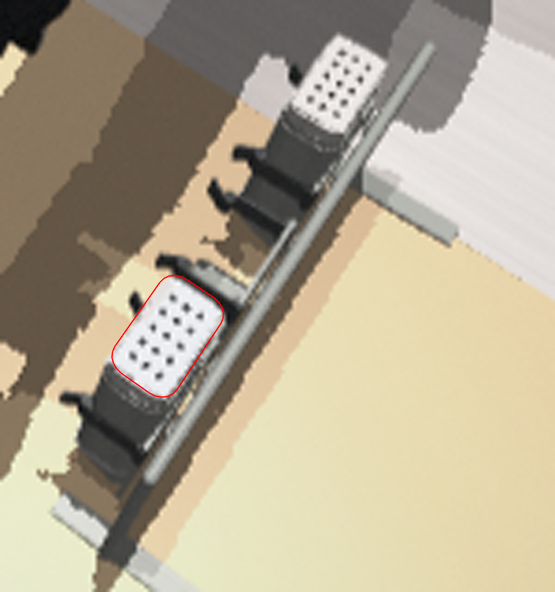

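Emit:
{"fn": "send_rows", "kwargs": {"rows": [[0,-1.5,3,7,0,0,1],[0,-3,6.5,14,0,0,1],[0,-4.7,10,21,0,0,1],[0,-6.3,13.5,28,0,0,1],[0,-8,17,35,0,0,1],[0,-9.6,20.5,42,0,0,1],[0,-11.3,24,49,0,0,1],[0,-13,27.5,56,0,0,1],[0,-14.5,31,63,0,0,1],[0,-16.2,34.5,70,0.3,-0.3,1],[0,-17.7,37.8,77,0.5,-0.6,1],[0.5,-19,40.5,81,0.5,-0.6,1],[1,-19,40.5,81,0.5,-0.6,1],[1,-19,40.5,81,0.5,-0.6,1],[1,-19,40.5,81,0.5,-0.6,1]]}}

```text
time_s: 22.95
eef_pos: [0.4255, -0.2952, 0.2102]
tool_rot: [0.704, 0.066, -0.704, 0.065]
contact_force: [0.4, -0.2, 0.3]
grip_width: 0.0852
```

```bash
python3 - <<'E'
from look import *
st();goal(.4252,-.2964,.062,100.5)
E
```

```text
t 22.95 p [ 0.4255 -0.2952  0.2102] yawY -79.39 down [-0.     0.001 -1.   ] F [ 0.4 -0.2  0.3] w 0.0852 j [-0.68  0.23  1.61  0.    1.31  0.71]
[14.82  0.12  0.05] [-1.799e+02 -1.000e-01 -0.000e+00]
[14.82  0.12  0.05] [ 0.1 -0.   0.1]
```

Emit:
{"fn": "send_rows", "kwargs": {"rows": [[3,0.1,0,0,0,0,1],[6,0.1,0,0,0,0,1],[8.5,0.1,0,0,0,0,1],[10.5,0.1,0,0,0,0,1],[12.5,0.1,0,0,0,0,1],[14,0.1,0,0,0,0,1],[14.7,0.1,0,0,0,0,1],[14.8,0.1,0,0,0,0,1]]}}

```text
time_s: 23.62
eef_pos: [0.426, -0.2948, 0.0614]
tool_rot: [-0.704, -0.067, 0.704, -0.065]
contact_force: [-0.8, -0.8, -1.0]
grip_width: 0.0851
```

```bash
python3 - <<'E'
from look import *
st();look("g1",(80,220,160,300),[],4)
im=cv2.imread("pics/g1.png");draw(im,"scene",place(rrect(.052),.4252,-.2964,np.radians(100.5),.134),(160,80),4,(0,0,255));cv2.imwrite("pics/g1.png",im)
E
```

```text
t 23.62 p [ 0.426  -0.2948  0.0614] yawY -79.26 down [-0.001  0.002 -1.   ] F [-0.8 -0.8 -1. ] w 0.0851 j [-0.68  0.41  1.75  0.    0.99  0.71]
```

View pics/g1.png

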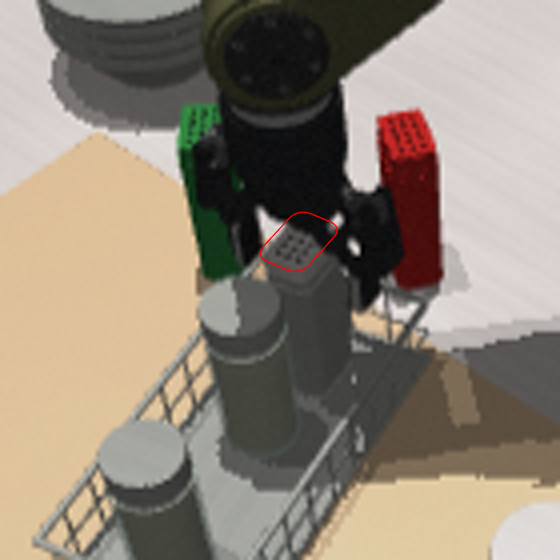

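Emit:
{"fn": "send_rows", "kwargs": {"rows": [[0,0,0,0,0,0,0],[0,0,0,0,0,0,0],[0,0,0,0,0,0,0],[0,0,0,0,0,0,0],[0,0,0,0,0,0,0],[0,0,0,0,0,0,0],[0,0,0,0,0,0,0],[0,0,0,0,0,0,0]]}}

```text
time_s: 24.33
eef_pos: [0.4265, -0.2956, 0.0631]
tool_rot: [0.704, 0.066, -0.704, 0.066]
contact_force: [-0.2, 1.3, 6.2]
grip_width: 0.0352
```

```bash
python3 - <<'E'
from look import *
st();goal(.5078,.122,.24,91.67)
E
```

```text
t 24.33 p [ 0.4265 -0.2956  0.0631] yawY -79.29 down [ 0.001  0.001 -1.   ] F [-0.2  1.3  6.2] w 0.0352 j [-0.68  0.4   1.75  0.    0.99  0.71]
[-17.66 -39.53 -15.76] [-1.71e+02 -0.00e+00 -1.00e-01]
[-17.66 -39.53 -15.76] [ 9. -0.  0.]
```

Emit:
{"fn": "send_rows", "kwargs": {"rows": [[-1,0,0,0,0,0,0],[-3,0,0,0,0,0,0],[-6,0,0,0,0,0,0],[-9.5,0,0,0,0,0,0],[-13,0,0,0,0,0,0],[-15.5,0,0,0,0,0,0],[-17.2,-1,-0.4,1,0,0,0],[-17.7,-4,-1.6,2,0,0,0],[-17.7,-7.5,-3,3,0,0,0],[-17.7,-11,-4.4,4,0,0,0],[-17.7,-14.5,-5.8,5,0,0,0],[-17.7,-18,-7.2,6,0,0,0],[-17.7,-21.5,-8.6,7,0,0,0],[-17.7,-25,-10,8,0,0,0],[-17.7,-28.5,-11.4,9,0,0,0],[-17.7,-32,-12.8,9,0,0,0],[-17.7,-35,-14,9,0,0,0],[-17.7,-37.5,-15,9,0,0,0],[-17.7,-39.3,-15.7,9,0,0,0],[-17.7,-39.5,-15.8,9,0,0,0]]}}

```text
time_s: 26.0
eef_pos: [0.5081, 0.1245, 0.2406]
tool_rot: [0.707, 0.012, -0.707, 0.011]
contact_force: [0.4, -0.3, -2.4]
grip_width: 0.0351
```

```bash
python3 - <<'E'
from look import *
st();look("g3",(150,360,200,440),[],2.8);goal(.5078,.122,.062,91.67)
E
```

```text
t 26.0 p [0.5081 0.1245 0.2406] yawY -88.14 down [ 0.     0.001 -1.   ] F [ 0.4 -0.3 -2.4] w 0.0351 j [0.17 0.22 1.55 0.   1.37 1.71]
[17.86  0.14  0.04] [-1.798e+02 -1.000e-01 -0.000e+00]
[17.86  0.14  0.04] [ 0.2 -0.   0. ]
```

View pics/g3.png

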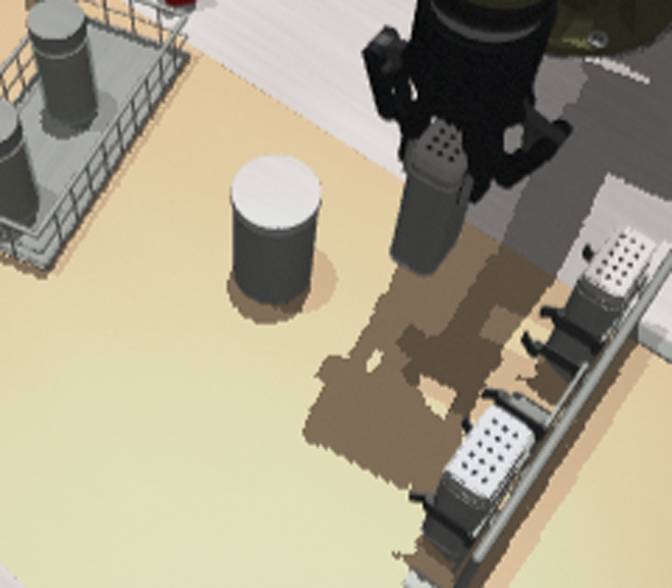

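Emit:
{"fn": "send_rows", "kwargs": {"rows": [[3,0,0,0,0,0,0],[6,0.1,0,0.2,0,0,0],[9,0.1,0,0.2,0,0,0],[12,0.1,0,0.2,0,0,0],[14.5,0.1,0,0.2,0,0,0],[16.5,0.1,0,0.2,0,0,0],[17.4,0.1,0,0.2,0,0,0],[17.7,0.1,0,0.2,0,0,0],[17.9,0.1,0,0.2,0,0,0],[18.0,0.1,0,0.2,0,0,0],[18.1,0.1,0,0.2,0,0,0],[18.2,0.1,0,0.2,0,0,0]]}}

```text
time_s: 27.05
eef_pos: [0.5086, 0.1225, 0.0595]
tool_rot: [0.708, 0.01, -0.706, 0.01]
contact_force: [-0.9, -0.7, -2.4]
grip_width: 0.0353
```

```bash
python3 - <<'E'
from look import *
st()
E
```

```text
t 27.05 p [0.5086 0.1225 0.0595] yawY -88.36 down [ 0.002  0.001 -1.   ] F [-0.9 -0.7 -2.4] w 0.0353 j [0.17 0.42 1.74 0.   0.98 1.71]
```

Emit:
{"fn": "send_rows", "kwargs": {"rows": [[0.1,0,0,0,0,0,0],[0.15,0,0,0,0,0,0],[0.2,0,0,0,0,0,0]]}}

```text
time_s: 27.3
eef_pos: [0.5093, 0.1224, 0.0591]
tool_rot: [0.708, 0.01, -0.706, 0.01]
contact_force: [-5.9, -2.8, 19.8]
grip_width: 0.0355
```

Standing on the worktop; release, rise, look.

Emit:
{"fn": "send_rows", "kwargs": {"rows": [[0,0,0,0,0,0,1],[0,0,0,0,0,0,1],[0,0,0,0,0,0,1],[0,0,0,0,0,0,1],[0,0,0,0,0,0,1],[0,0,0,0,0,0,1],[-2,0,0,0,0,0,1],[-5,0,0,0,0,0,1],[-8,0,0,0,0,0,1],[-11,0,0,0,0,0,1],[-13,0,0,0,0,0,1],[-13,0,0,0,0,0,1]]}}

```text
time_s: 28.3
eef_pos: [0.5103, 0.1226, 0.1935]
tool_rot: [0.711, 0.011, -0.703, 0.01]
contact_force: [0.1, -1.1, 0.8]
grip_width: 0.0854
```

```bash
python3 - <<'E'
from look import *
st();look("h1",(180,320,270,410),[],4)
im=cv2.imread("pics/h1.png")
for z in(.13,0.):draw(im,"scene",place(rrect(.052),.509,.1224,YW,z),(270,180),4,(0,0,255))
cv2.imwrite("pics/h1.png",im);goal(.509,.1224,.19,1.67)
E
```

```text
t 28.3 p [0.5103 0.1226 0.1935] yawY -88.34 down [ 0.01   0.002 -1.   ] F [ 0.1 -1.1  0.8] w 0.0854 j [0.17 0.25 1.62 0.   1.26 1.71]
[0.1  0.01 0.06] [-90.   -0.4  -0.3]
[0.1  0.01 0.06] [90.  -0.3  0.4]
```

View pics/h1.png

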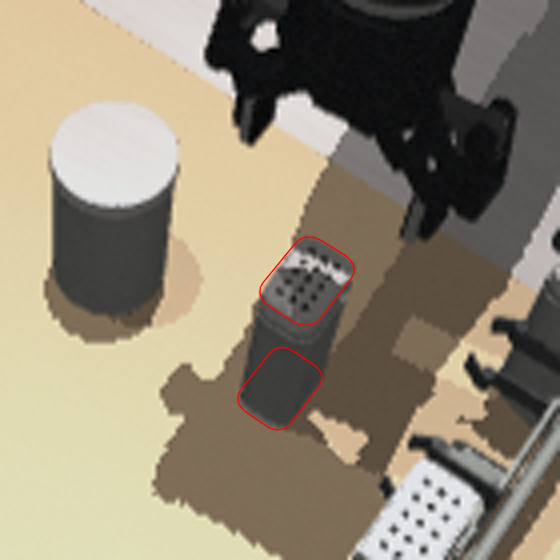

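Emit:
{"fn": "send_rows", "kwargs": {"rows": [[0,0,0,-7,0,0,1],[0,0,0,-14,0,0,1],[0,0,0,-21,0,0,1],[0,0,0,-28,0,0,1],[0,0,0,-35,0,0,1],[0,0,0,-42,0,0,1],[0,0,0,-49,0,0,1],[0,0,0,-56,0,0,1],[0,0,0,-63,0,0,1],[0,0,0,-70,0,0,1],[0,0,0,-77,0,0,1],[0,0,0,-84,0,0,1],[0,0,0,-90,-0.4,-0.3,1],[0,0,0,-90,-0.4,-0.3,1]]}}

```text
time_s: 29.52
eef_pos: [0.5092, 0.1224, 0.1897]
tool_rot: [0.491, 0.509, -0.492, 0.508]
contact_force: [0.2, -0.3, -0.3]
grip_width: 0.0852
```

```bash
python3 - <<'E'
from look import *
st();goal(.509,.1224,.05,1.67)
E
```

```text
t 29.52 p [0.5092 0.1224 0.1897] yawY 1.94 down [-0.003 -0.    -1.   ] F [ 0.2 -0.3 -0.3] w 0.0852 j [0.17 0.26 1.62 0.   1.27 0.13]
[13.97  0.02  0.  ] [0.3 0.  0.1]
[13.97  0.02  0.  ] [-179.7   -0.2    0. ]
```

Emit:
{"fn": "send_rows", "kwargs": {"rows": [[3,0,0,0.3,0,0,1],[6,0,0,0.3,0,0,1],[8.5,0,0,0.3,0,0,1],[10.5,0,0,0.3,0,0,1],[12.5,0,0,0.3,0,0,1],[13.5,0,0,0.3,0,0,1],[13.7,0,0,0.3,0,0,1],[13.7,0,0,0.3,0,0,1],[13.7,0,0,0.3,0,0,0.7],[13.7,0,0,0.3,0,0,0],[13.7,0,0,0.3,0,0,0],[13.7,0,0,0.3,0,0,0],[13.7,0,0,0.3,0,0,0],[13.7,0,0,0.3,0,0,0],[13.7,0,0,0.3,0,0,0]]}}

```text
time_s: 30.77
eef_pos: [0.5093, 0.1225, 0.054]
tool_rot: [0.493, 0.507, -0.493, 0.507]
contact_force: [-2.3, -0.2, 6.2]
grip_width: 0.0516
```

```bash
python3 - <<'E'
from look import *
st();goal(.5057,.195,.0885,1.67)
E
```

```text
t 30.77 p [0.5093 0.1225 0.054 ] yawY 1.62 down [-0.001  0.    -1.   ] F [-2.3 -0.2  6.2] w 0.0516 j [0.17 0.43 1.74 0.   0.97 0.14]
[-3.45 -0.16 -7.26] [-0.  -0.   0.1]
[-3.45 -0.16 -7.26] [1.8e+02 1.0e-01 0.0e+00]
```

Emit:
{"fn": "send_rows", "kwargs": {"rows": [[-1,0,0,0,0,0,0],[-2.2,0,0,0,0,0,0],[-3.2,0,-0.5,0,0,0,0],[-3.5,-0.1,-1.5,0,0,0,0],[-3.5,-0.1,-3,0,0,0,0],[-3.5,-0.1,-4.5,0,0,0,0],[-3.5,-0.1,-6,0,0,0,0],[-3.5,-0.1,-6.8,0,0,0,0],[-3.5,-0.1,-7.1,0,0,0,0],[-3.5,-0.1,-7.1,0,0,0,0]]}}

```text
time_s: 31.6
eef_pos: [0.5061, 0.1941, 0.0889]
tool_rot: [0.492, 0.508, -0.493, 0.507]
contact_force: [-0.5, -0.4, -1.7]
grip_width: 0.0516
```

```bash
python3 - <<'E'
from look import *
st();look("h4",(220,370,310,460),[],4);goal(.5048,.2424,.0885,1.67)
E
```

```text
t 31.6 p [0.5061 0.1941 0.0889] yawY 1.68 down [-0.001  0.    -1.   ] F [-0.5 -0.4 -1.7] w 0.0516 j [0.3  0.41 1.67 0.   1.06 0.27]
[ 0.04  0.   -4.89] [-0.  -0.   0.1]
[ 0.04  0.   -4.89] [1.8e+02 1.0e-01 0.0e+00]
```

View pics/h4.png

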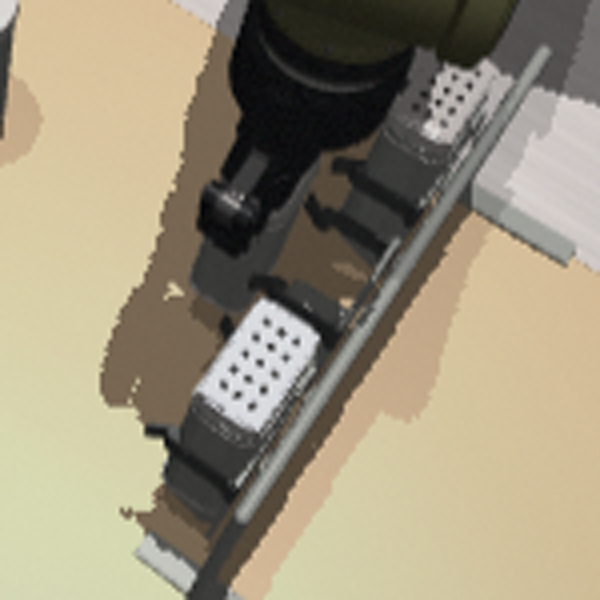

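Emit:
{"fn": "send_rows", "kwargs": {"rows": [[0,0,-0.5,0,0,0,0],[0,0,-1.0,0,0,0,0],[0,0,-1.5,0,0,0,0],[0,0,-2.0,0,0,0,0],[0,0,-2.0,0,0,0,0]]}}

```text
time_s: 32.07
eef_pos: [0.5055, 0.2136, 0.0886]
tool_rot: [0.492, 0.507, -0.493, 0.507]
contact_force: [0.5, -0.4, -4.1]
grip_width: 0.0519
```

Emit:
{"fn": "send_rows", "kwargs": {"rows": [[0,0,-0.5,0,0,0,0],[0,0,-1.0,0,0,0,0],[0,0,-1.4,0,0,0,0],[0,0,-1.7,0,0,0,0],[0,0,-1.7,0,0,0,0]]}}

```text
time_s: 32.48
eef_pos: [0.5049, 0.2306, 0.0884]
tool_rot: [0.492, 0.507, -0.494, 0.507]
contact_force: [-0.2, -2.3, -3.4]
grip_width: 0.0513
```

```bash
python3 - <<'E'
from look import *
st();look("h5",(220,370,310,460),[],4);goal(.5048,.2424,.0885,1.67)
E
```

```text
t 32.48 p [0.5049 0.2306 0.0884] yawY 1.65 down [-0.002 -0.002 -1.   ] F [-0.2 -2.3 -3.4] w 0.0513 j [ 0.36  0.44  1.63 -0.    1.08  0.33]
[-0.01  0.02 -1.18] [-0.   0.1  0.1]
[-0.01  0.02 -1.18] [ 1.8e+02  2.0e-01 -1.0e-01]
```

View pics/h5.png

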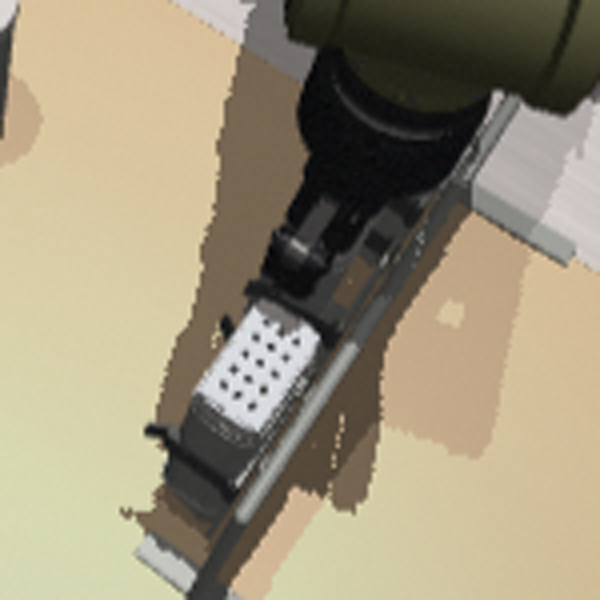

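Emit:
{"fn": "send_rows", "kwargs": {"rows": [[0,0,-0.4,0,0,0,0],[0,0,-0.8,0,0,0,0],[0,0,-1.1,0,0,0,0],[0,0,-1.2,0,0,0,0],[0,0,-1.3,0,0,0,0]]}}

```text
time_s: 32.95
eef_pos: [0.5047, 0.2424, 0.0886]
tool_rot: [0.491, 0.507, -0.494, 0.507]
contact_force: [-1.8, -20.4, 4.9]
grip_width: 0.0515
```

```bash
python3 - <<'E'
from look import *
st()
E
```

```text
t 32.95 p [0.5047 0.2424 0.0886] yawY 1.64 down [-0.002 -0.004 -1.   ] F [ -1.8 -20.4   4.9] w 0.0515 j [ 0.38  0.45  1.61 -0.    1.08  0.36]
```

Emit:
{"fn": "send_rows", "kwargs": {"rows": [[0,0,-0.15,0,0,0,0],[0,0,-0.15,0,0,0,0],[0,0,-0.1,0,0,0,0],[0.2,0,0,0,0,0,0],[0.4,0,0,0,0,0,0],[0.5,0,0,0,0,0,0]]}}

```text
time_s: 33.45
eef_pos: [0.5051, 0.242, 0.0842]
tool_rot: [0.492, 0.506, -0.494, 0.508]
contact_force: [-1.4, -7.7, 6.2]
grip_width: 0.0515
```

```bash
python3 - <<'E'
from look import *
st()
E
```

```text
t 33.45 p [0.5051 0.242  0.0842] yawY 1.62 down [-0.001 -0.004 -1.   ] F [-1.4 -7.7  6.2] w 0.0515 j [ 0.38  0.46  1.62 -0.    1.07  0.36]
```

Emit:
{"fn": "send_rows", "kwargs": {"rows": [[0,0,0,0,0,0,0.8],[0,0,0,0,0,0,0.8],[0,0,0,0,0,0,0.8],[0,0,0,0,0,0,0.8],[-1,0,0,0,0,0,0.8],[-4,0,0,0,0,0,0.8],[-8,0,0,0,0,0,0.8],[-11,0,3,0,0,0,0.8],[-13,0,7,0,0,0,0.8],[-13,0,11,0,0,0,0.8],[-13,-3,15,0,0,0,0.8],[-13,-6,19,0,0,0,0.8],[-13,-9,23,0,0,0,0.8],[-13,-12,27,0,0,0,0.8],[-13,-14,31,0,0,0,0.8],[-13,-14,35,0,0,0,0.8],[-13,-14,39,0,0,0,0.8],[-13,-14,42,0,0,0,0.8],[-13,-14,42,0,0,0,0.8]]}}

```text
time_s: 35.03
eef_pos: [0.3765, -0.1847, 0.2172]
tool_rot: [0.492, 0.505, -0.495, 0.508]
contact_force: [0.1, 0.1, 0.0]
grip_width: 0.0685
```

```bash
python3 - <<'E'
from look import *
st()
f=cv2.cvtColor(r.grab_frame("top"),cv2.COLOR_RGB2BGR);cv2.imwrite("pics/tf.png",f)
A=crop(f,140,265,125,190,4.6)
look("k1",(220,380,330,480),[],3.6);B=cv2.imread("pics/k1.png");g=cv2.cvtColor(r.grab_frame("scene"),cv2.COLOR_RGB2BGR);cv2.imwrite("pics/sf.png",g)
for n,im,off,sc in(("top",A,(125,140),4.6),("scene",B,(330,220),3.6)):
    for k,w in((0,.064),(1,.052),(2,.064)): draw(im,n,place(rrect(w),*(T+k*U),YW,.16),off,sc,(0,0,255))
h=600; F=lambda i:cv2.copyMakeBorder(i,0,h-i.shape[0],0,6,cv2.BORDER_CONSTANT)
cv2.imwrite("pics/k1.png",np.hstack([F(A),F(B)])[:, :800])
E
```

```text
t 35.03 p [ 0.3765 -0.1847  0.2172] yawY 1.49 down [ 0.    -0.005 -1.   ] F [0.1 0.1 0. ] w 0.0685 j [-0.54 -0.01  1.85 -0.    1.29 -0.57]
```

View pics/k1.png

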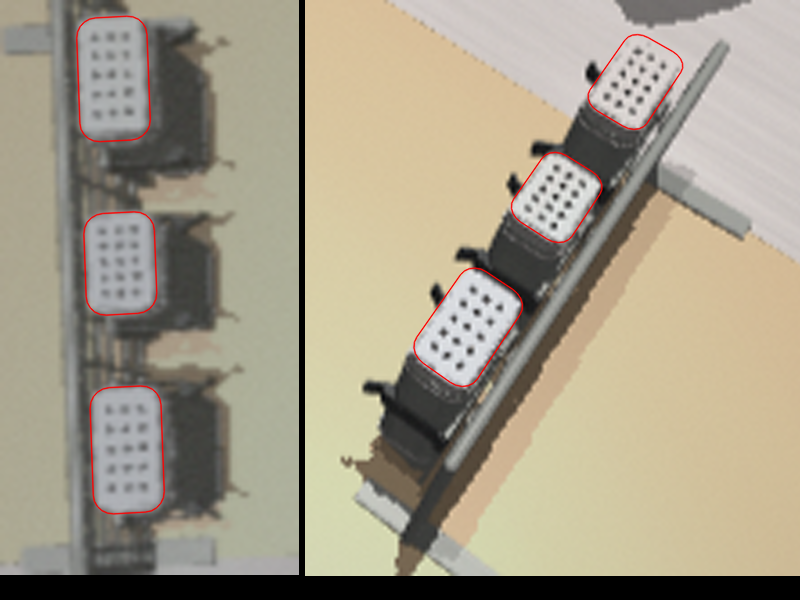

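View pics/tf.png

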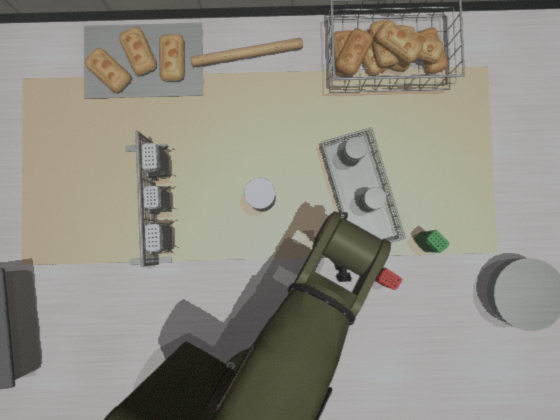

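```bash
python3 - <<'E'
from station import r
print(r.finish_job(), r.observe()["time_s"])
E
```

```text
the job is handed in; nothing more can be done
the job is handed in; nothing more can be done
```

Both tins are clipped into the holders of their own width, wide in the far holder and narrow in the middle one, and the job was handed in at about 35 s of the 72 s. I lifted each tin across its depth, set it down in front of its holder, re-gripped it across its width and pushed it in. It then came down onto the ledge and I let go.

**Last checks:**
- **Home against the plate:** each push ended in a firm stop, 29 N for the wide tin and 20 N for the narrow one. Both stopped within 1 mm of the depth I had worked out. Both measured as resting on the ledge, about 30 mm above the worktop.
- **Position:** in both camera views the lids lie on the predicted seat outlines, to about 1 pixel (2–3 mm).
- **Everything else:** the jars, the canister and the clipped tin look unmoved, and the arm stood clear of everything at hand-in.

**What disagreed or went wrong:**
- **Height reading:** the reported tool height was about 31 mm too low. The cameras suggested it and touching the worktop confirmed it, so I corrected every height. Finding it took several seconds, and that touch reached about 62 N on the fingertips.
- **Wrong turn:** I once turned the hand the wrong way, up to the last joint's limit. The tool tilted near the canister but touched nothing, and I turned it back.

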